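# Load the spring-loaded tile magazine and shut it

### The arm

A 6-joint arm with a two-finger parallel gripper is mounted at the origin on the work surface. World frame = base frame: x ahead of the robot, y to its left, z up, the work surface at z = 0. Lengths are in mm, angles in rad, forces in N, time in s.
With the tool pointing down it reaches from about 350 to 950 mm from the base axis. Payload 17.4 kg.
Tool frame: the origin (TCP) lies midway between the tips of the shut fingers; the grasp point (between the pads) lies 19 mm behind it (manip.tcp_to_grasp is the x of the grasp point in the tool frame, in mm); x points along the fingers, z is the direction in which the jaws open and shut, and the axes are right-handed (so a half turn about x gives the same grasp; the last joint's range is limited). The gripper opens to 93 mm and grips with 3 to 60 N. Pads are 15 mm wide; open, the fingers measure 128 mm over their backs; the gripper's body (75 mm by 188 mm) begins 65 mm behind the grasp point.
Start: joints at [1.088, 0.116, 1.442, -0, 1.584, -0.038], TCP at [290.446, 609.322, 218.646] pointing down, gripper open.
Joint ranges: [-2.83, 2.83], [-0.83, 2.19], [0.07, 2.5], [-1.14, 4.28], [0.01, 3], [-2.97, 2.97]. Speed limits (rad/s): [1.89, 1.89, 2.22, 3.14, 3.14, 3.14].

### API

Orientations are given as a rotation vector (axis times angle).
In Python, from cell import manip, eyes, order gives the robot as it stands.
- The arm moves only by the tool arm_command, never from a script. Its argument "series" is a list of rows, each a list of 7 numbers: the turn, a rotation vector about the tool's x, y, z in degrees, then the shift along the tool's x, y, z in m, then the gripper's target within -1 to 1 (shut at 1, half-way at 0, fully open at -1). A call has exactly 10 rows; each row shifts and turns the commanded pose from where the row before left it, along the tool's axes as they then stand; what a row does not reach is not made up. A row lasts 1/8 s, in which the tool goes at most 62.5 mm and 10.7 degrees, less where a joint would pass 70% of its speed; a pose out of reach is approached as far as the arm can. A call is refused whole if a number of a shift passes 0.0625 or a number of a turn 10.7, either way. A call with a gripper value outside its range is refused whole. The fingers move at their own pace and stop on an object; "squeeze" is the grip in N (left out, the last holds). Time passes only in rows, so rows that do not move let the fingers close, or fill a call up. It gives the time, the measured TCP pose, the force and the opening at its end, in the units of the state.
- manip.observe(): the state, without advancing time (a new reading comes with each control period).
- eyes.camera(name): name is "scene" or "top"; returns the picture (480x640x3 uint8, red, green, blue); there is no depth.
- eyes.camera_info(name): a dict with "fx", "fy", "cx", "cy" (pixels), "rvec" (rotation vector, rad) and "tvec" (3), from world to camera coordinates, as OpenCV has them. Camera axes: x right, y down, z forward; pixel columns grow to the right and rows downward; lengths in mm; the calibration is good to about 2 mm. A picture is of the moment at which its call begins. camera_info takes no time and is no camera call.
- order.hand_in(): hands the job in, once; it reports no verdict.
The state is a dict: "time": time; "joints": joint angles; "joint_velocities": joint speeds; "effort": joint torques, N m; "tool_pos": TCP position; "eef_rot": TCP orientation; "wrist_force": force on the tool from outside, world axes, zero at the start; "moment": the same for the moment, N m; "opening": finger opening in mm.
Only numpy, scipy, OpenCV 4.12 (cv2) and the standard library are available. Lean on these libraries where they do the work, as an engineer would, in place of code of your own. Each camera call takes 0.05 s, during which the arm holds its last target.

### The job

Pack the paving-tile offcuts for carrying: draw the shutter right out of the tile magazine and lay it aside, then put every loose grey tile flat into the magazine, one on top of another, pressing the pile down on its spring platform so that the top tile lies below the shutter slot. Then slide the shutter back into its slot over the pile until it is fully home against the stops. Leave the parts dish, the key holder and the clamped shroud where they are.

Things in the scene. Friction and masses are not known exactly. Their poses are not given: they have to be found in the camera images.
- magazine: grey metal tile magazine fixed to the table, an open-topped box 144 (x) x 136 (y) x 135 mm high. Origin: on the table under the cavity's centre. Cavity 104 (x) x 68 (y) mm between two solid side walls (20 mm thick) and, front (-y) and back (+y), corner stops that leave the middle 64 mm (x -32..32) open for fingers. Shutter grooves in the side walls run along y.
- mag_mouth (a point): centre of the cavity at the height of the groove floor, 120 mm above the table; axes as the magazine's. The grooves are 7 mm high and reach out to x = +-63.5 mm; the lips above them (127 to 135 mm high) come no farther in than the walls, so the mouth is open, 104 mm wide. The front corner stops (y -48..-34) end at 120 mm height, below the shutter.
- mag_sill (a point): centre between the two sills, 120 mm above the table and 69 mm in front of the cavity's centre. The side walls' tops (x 52..72 mm either side) run on forward of the grooves as open level sills, y -90..-48 mm in the magazine's frame; the shutter can be laid on them with its front edge near y -50 and then pushed towards +y. Grooves and lips begin at y -48.
- mag_stop (a point): middle of the stop face at the back end of the grooves, y = +34 mm in the magazine's frame, 123 mm above the table. The back corner stops (y 34..46 mm, x 32..72 mm either side, 135 mm high) close the grooves; the shutter is home when its leading edge meets them.
- platform (a joint): sinking of the spring-loaded platform (100 x 64 mm) in m: 0 = up, its top 108 mm above the table; 0.085 = bottom. Spring 180 N/m, preload just carrying the platform; its guides have about 7 N friction, so it only creeps under the tiles' weight, but stays about where it is pressed by pushing the pile down (5 to 12 N); pressed far too deep it rises again a little.
- shutter_tab (a point): shutter: steel plate 124 (x) x 84 (y) x 5 mm, leading (+y) corners rounded by 12 mm, 0.2 kg, with an upright black tab 40 (x) x 12 (y) mm, 42 mm tall, in the middle. Point: middle of the tab, 26 mm above the underside. Starts in the grooves 1 to 26 mm short of home; home: point at y = -8 mm in the magazine's frame. Comes out only towards -y; clear of the grooves from y = -90 mm.
- tile1_c (a point): a grey porcelain paving-tile offcut, flat slab 96 (x) x 60 (y) x 20 mm (z, up), about 0.26 kg, lying flat at the start; the point is its centre. All tiles are alike; some may be absent. In the magazine its long side lies along the magazine's x (either way round), with 4 mm of room on every side.
- tile2_c (a point): a grey porcelain paving-tile offcut, flat slab 96 (x) x 60 (y) x 20 mm (z, up), about 0.26 kg, lying flat at the start; the point is its centre. All tiles are alike; some may be absent. In the magazine its long side lies along the magazine's x (either way round), with 4 mm of room on every side.
- tile3_c (a point): a grey porcelain paving-tile offcut, flat slab 96 (x) x 60 (y) x 20 mm (z, up), about 0.26 kg, lying flat at the start; the point is its centre. All tiles are alike; some may be absent. In the magazine its long side lies along the magazine's x (either way round), with 4 mm of room on every side.
- tile4_c (a point): a grey porcelain paving-tile offcut, flat slab 96 (x) x 60 (y) x 20 mm (z, up), about 0.26 kg, lying flat at the start; the point is its centre. All tiles are alike; some may be absent. In the magazine its long side lies along the magazine's x (either way round), with 4 mm of room on every side.
- dish: bystander: round magnetic steel parts dish, 125 mm across, 30 mm high, with three black fan knobs lying in it; origin under its centre
- key_holder: bystander: yellow plastic hex key holder, 45 x 110 mm, about 90 mm high with its keys; origin under its centre
- shroud: bystander: grey plastic motor shroud, 110 mm across and 58 mm high, pinched by a spring clamp that sticks out 70 mm to its +x; origin under the shroud's centre
There are look-alikes about, which are no part of the job. What is shaped like the part that bears tile3_c but blue is not meant.

How it is judged (in metres and radians):
On the way, in this order (a step that is already met when the one before it is completed fails the run):
1. the shutter is drawn right out of the magazine (horizontal distance between shutter_tab and mag_mouth above 0.12 m), for 0.2 s.
2. with the shutter still out, every tile lies flat in the magazine, pressed down below the shutter slot (x of tile1_c in the frame of magazine between -0.007 and 0.007 m and y of tile1_c in the frame of magazine between -0.007 and 0.007 m and z of each of tile1_c, tile2_c, tile3_c, tile4_c in the frame of magazine below 0.1105 m and angle between each of tile1_c, tile2_c, tile3_c, tile4_c's own z axis and vertical below 0.07 rad and x of tile2_c in the frame of magazine between -0.007 and 0.007 m and y of tile2_c in the frame of magazine between -0.007 and 0.007 m and x of tile3_c in the frame of magazine between -0.007 and 0.007 m and y of tile3_c in the frame of magazine between -0.007 and 0.007 m and x of tile4_c in the frame of magazine between -0.007 and 0.007 m and y of tile4_c in the frame of magazine between -0.007 and 0.007 m and horizontal distance between shutter_tab and mag_mouth above 0.12 m), for 0.3 s.
At the end, for the whole second after the job is handed in: Every tile lies flat in the magazine, centred within 7 mm, tilted under 0.07 rad, its top below the slot (centre under 110.5 mm); the shutter is in its grooves within 4 mm of fully home (5 mm sideways, 0.06 rad); the platform is at rest (x of tile1_c in the frame of magazine between -0.007 and 0.007 m and y of tile1_c in the frame of magazine between -0.007 and 0.007 m and z of each of tile1_c, tile2_c, tile3_c, tile4_c in the frame of magazine below 0.1105 m and angle between each of tile1_c, tile2_c, tile3_c, tile4_c's own z axis and vertical below 0.07 rad and x of tile2_c in the frame of magazine between -0.007 and 0.007 m and y of tile2_c in the frame of magazine between -0.007 and 0.007 m and x of tile3_c in the frame of magazine between -0.007 and 0.007 m and y of tile3_c in the frame of magazine between -0.007 and 0.007 m and x of tile4_c in the frame of magazine between -0.007 and 0.007 m and y of tile4_c in the frame of magazine between -0.007 and 0.007 m and x of shutter_tab in the frame of magazine between -0.005 and 0.005 m and y of shutter_tab in the frame of magazine between -0.012 and 0 m and z of shutter_tab in the frame of magazine between 0.143 and 0.1515 m and angle between the y axis of shutter_tab and the y axis of magazine, either way round below 0.06 rad and angle between shutter_tab's own z axis and vertical below 0.06 rad and velocity of joint platform between -0.01 and 0.01 m/s); the robot touches nothing.
It fails at once if the dish is moved more than 30 mm (distance of dish from where it was at the start of the episode above 0.03 m).
It fails at once if the key holder is moved more than 30 mm (distance of key_holder from where it was at the start of the episode above 0.03 m).
It fails at once if the shroud is moved more than 30 mm (distance of shroud from where it was at the start of the episode above 0.03 m).
Of tile1, tile2, tile3, tile4 only 3 to 4 are there at a start; the rules pass over those that are not, and their reading is None.
At some moment in a run one of tile1, tile2, tile3, tile4 may be knocked a few centimetres aside while the robot is not near it.
Once in a run the grip may slacken for a moment while it holds something.
It also fails if it takes over 208 s, if anything falls off the work surface, if the arm or the gripper's body presses on something with over 40 N, if the wrist force passes 120 N, or if a joint passes its speed limit or range.

## Working session

There is one attempt and no reset: what is moved stays moved. The work goes in short steps, Python scripts to look and compute and a tool call to move; the robot and the scene stay as the last step left them, time stands still between calls to the robot, and variables do not carry over. Pictures are saved under pics/ and viewed, and the job is handed in when it is done.

Besides the shell and the picture viewer there is one more tool, called after "Request:" by a JSON object that holds its "fn" and its "kwargs". arm_command: Moves the arm, as the interface text tells. Its arguments: {"type":"object","properties":{"series":{"type":"array","items":{"type":"array","items":{"type":"number"}}},"squeeze":{"type":"number"}},"required":["series"]}

```bash
ls; mkdir -p pics
python3 - <<'E'
from cell import manip, eyes, order
import cv2
for n in ("scene","top"):
    im=eyes.camera(n); cv2.imwrite(f"pics/{n}0.png",im[:,:,::-1]); print(n,eyes.camera_info(n))
print(manip.observe(), manip.tcp_to_grasp)
E
```

```text
pics
scene {'fx': 472.9397833433147, 'fy': 472.9397833433147, 'cx': 317.1840253575908, 'cy': 240.79082629157224, 'rvec': array([ 0.92755696,  2.51233253, -1.04038433]), 'tvec': array([ 479.08609331, -153.62989058, 1234.04470322])}
top {'fx': 465.0152827961817, 'fy': 465.0152827961817, 'cx': 316.76872916105367, 'cy': 245.61343076519847, 'rvec': array([ 2.17680394, -2.1461238 ,  0.08821611]), 'tvec': array([-82.50689261, 584.88638478, 962.55983627])}
{'time': 0.1, 'joints': array([ 1.08817799e+00,  1.16440190e-01,  1.44219595e+00,  3.60221387e-05,
        1.58401692e+00, -3.78037302e-02]), 'joint_velocities': array([ 0.00018431, -0.00187316, -0.00062415, -0.00062702, -0.00094771,
       -0.00176083]), 'effort': array([ 1.86218997e-03, -7.22885227e+01, -6.23869514e+01,  7.81301991e-02,
        2.27491208e-02, -6.69393739e-05]), 'tool_pos': array([290.35947529, 609.14952372, 217.97910328]), 'eef_rot': array([-0.876151  ,  1.38835565,  0.87532976]), 'wrist_force': array([ 0.86731206, -0.41295454, -0.39160073]), 'moment': array([ 0.01066738, -0.01844993, -0.00176278]), 'opening': 93.24967076718504} -18.8
```

View pics/scene0.png

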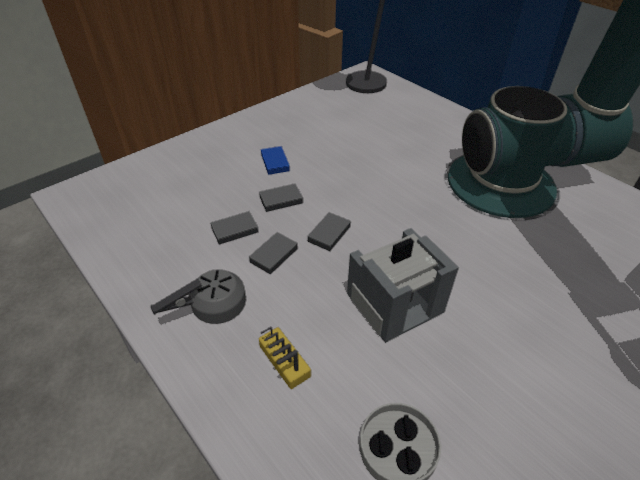

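View pics/top0.png

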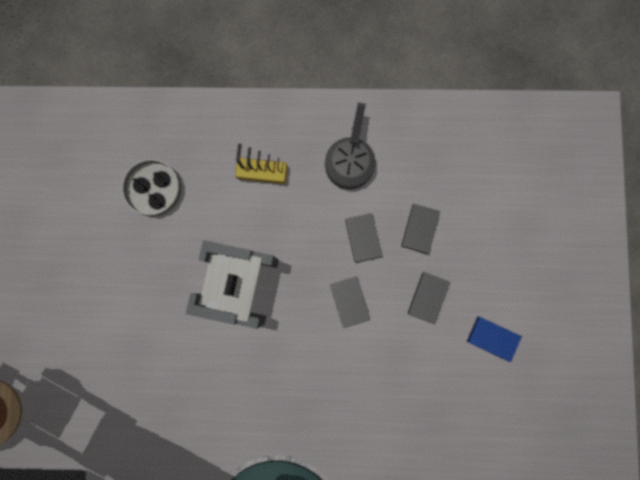

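Four grey tiles are present in both views: in the top view at about (364,238), (421,229), (350,302) and (429,297). The blue decoy is at (495,339) and the magazine at (235,285). Next I'll measure each of them.

```bash
cat > h.py <<'E'
import numpy as np, cv2
from scipy.spatial.transform import Rotation as R
from cell import manip, eyes, order
def cam(n):
    i=eyes.camera_info(n); K=np.array([[i['fx'],0,i['cx']],[0,i['fy'],i['cy']],[0,0,1]]); return K,cv2.Rodrigues(np.array(i['rvec']))[0],np.array(i['tvec'])
def ray(n,uv,z):
    K,Rm,t=cam(n); uv=np.atleast_2d(uv).astype(float)
    d=(np.linalg.inv(K)@np.c_[uv,np.ones(len(uv))].T).T@Rm; c=-Rm.T@t
    return c+d*((z-c[2])/d[:,2])[:,None]
def proj(n,P):
    K,Rm,t=cam(n); q=(K@(Rm@np.atleast_2d(P).T+t[:,None])).T; return q[:,:2]/q[:,2:]
def st():
    s=manip.observe(); M=R.from_rotvec(s['eef_rot']).as_matrix()
    return s,M
def tiles(im=None,z=20):
    if im is None: im=eyes.camera('top')
    hsv=cv2.cvtColor(im,cv2.COLOR_RGB2HSV)
    m=((im.max(2)<125)&(hsv[:,:,1]<60)&(im.max(2)>55)).astype(np.uint8)
    m[:85]=0
    n,l,s,c=cv2.connectedComponentsWithStats(m)
    out=[]
    for k in range(1,n):
        if 900<s[k,4]<3000:
            ys,xs=np.nonzero(l==k)
            P=ray('top',np.c_[xs,ys],z)[:,:2].astype(np.float32)
            r=cv2.minAreaRect(P)
            w,h=r[1]; b=cv2.boxPoints(r)
            e=[b[1]-b[0],b[2]-b[1]]; e=max(e,key=np.linalg.norm)
            out.append((c[k].round(),np.round(P.mean(0),1),np.round(r[0],1),np.round(sorted((w,h)),1),round(float(np.degrees(np.arctan2(e[1],e[0])))%180,1)))
    return out
E
python3 - <<'E'
from h import *
im=eyes.camera('top')
for t in tiles(im): print(t)
cv2.imwrite('pics/mag.png',cv2.resize(im[225:345,170:300],None,fx=6,fy=5,interpolation=cv2.INTER_CUBIC)[:,:,::-1][:600])
im=eyes.camera('scene')
cv2.imwrite('pics/mags.png',cv2.resize(im[220:345,335:470],None,fx=4.8,fy=4.8,interpolation=cv2.INTER_CUBIC)[:,:,::-1])
s,M=st();print(M.round(3))
E
```

```text
(array([352., 157.]), array([ 783.6, -148. ], dtype=float32), array([ 803.5, -138.8]), array([117.3, 199.8]), 8.9)
(array([420., 229.]), array([ 625.9, -295.9], dtype=float32), array([ 625.8, -295.6]), array([ 68.2, 104. ]), 164.7)
(array([363., 238.]), array([ 604.7, -174. ], dtype=float32), array([ 604.3, -174.1]), array([ 66.7, 103.8]), 13.6)
(array([428., 297.]), array([ 479.9, -312. ], dtype=float32), array([ 480.1, -312. ]), array([ 68.8, 101.7]), 160.0)
(array([350., 302.]), array([ 468.1, -146.2], dtype=float32), array([ 468.4, -146.2]), array([ 66.1, 100.1]), 18.3)
[[-0.    -0.903  0.43 ]
 [-0.001  0.43   0.903]
 [-1.     0.    -0.001]]
```

View pics/mag.png

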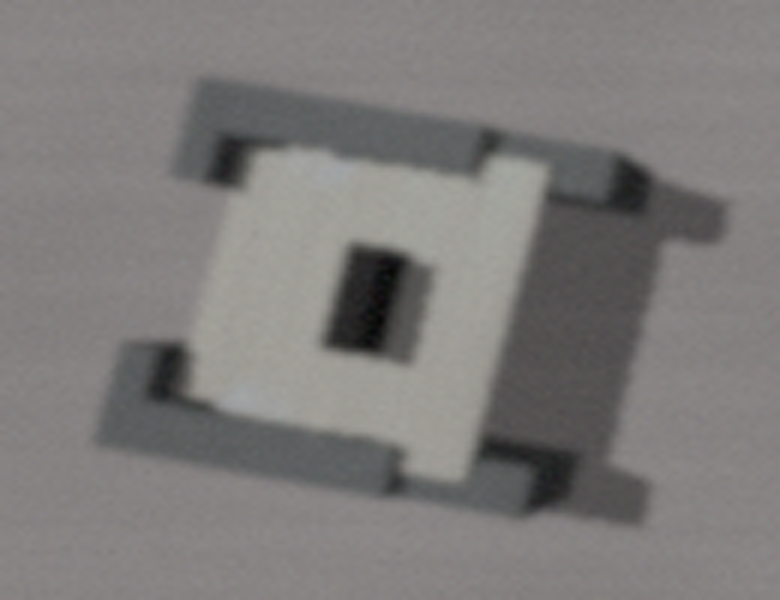

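View pics/mags.png

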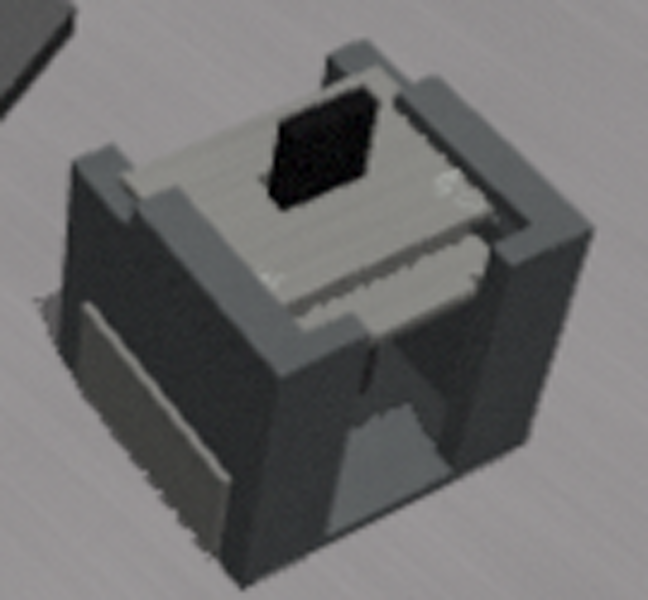

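The magazine's back, with its corner stops, faces image-left, so its +y axis is roughly world +y. The sills point image-right, and the top corners are readable. Now I'll compute its pose.

Run:
```python
from h import *
def c(u,v): return (170+u/6-.4,225+v/5-.4)
im=np.array([c(203,78),c(490,133),c(97,443),c(388,495)])
W=ray('top',im,135)[:,:2]
L=np.array([[72,46],[72,-48],[-72,46],[-72,-48.]])
print(W, [np.linalg.norm(W[a]-W[b]) for a,b in((0,1),(2,3),(0,2),(1,3))])
Lc=L-L.mean(0);Wc=W-W.mean(0);H=Lc.T@Wc
th=np.arctan2(H[0,1]-H[1,0],H[0,0]+H[1,1]);Rm=np.array([[np.cos(th),-np.sin(th)],[np.sin(th),np.cos(th)]])
t=W.mean(0)-Rm@L.mean(0);print('th',np.degrees(th),'orig',t,'res',W-(L@Rm.T+t))
# project model corners into both for check
def toW(P): P=np.array(P,float); return np.c_[P[:,:2]@Rm.T+t,P[:,2]]
# scene corners from picture: outer back-right top (592,230)->, outer back left(280,375); base (243,588)
s=[(592,230),(280,375),(243,588)]
print('scene meas',[(335+u/4.8-.4,220+v/4.8-.4) for u,v in s]); print(proj('scene',toW([[-72,46,135],[72,46,135],[72,46,0]])))
# shutter tab top and shutter plate
tab=np.array([c(355,243),c(405,252),c(375,352),c(327,345)])
tw=ray('top',tab,162)[:,:2]; print('tab top (162+)',(tw-t)@Rm, ((tw-t)@Rm).mean(0))
# shutter trailing corners z=125
q=ray('top',[c(550,160),c(468,480)],125)[:,:2];print('trail',(q-t)@Rm)
s,M=st()
for p in [(0,0,120),(0,-69,120)]: print(toW([p]))
```

```text
[[582.86319847 140.59775693]
 [563.00219996  48.31219457]
 [444.17239347 168.54802196]
 [426.3109772   76.30170812]] [np.float64(94.39853962109413), np.float64(93.95963287423582), np.float64(141.47917410881823), np.float64(139.52742830167114)]
th -11.504101042274344 orig [504.28663035 109.41983082] res [[-1.15113437  0.46158754]
 [-2.26495396  0.28760578]
 [ 1.26516284 -0.30723004]
 [ 2.15092549 -0.44196328]]
scene meas [(457.9333333333334, 267.5166666666667), (392.93333333333334, 297.725), (385.225, 342.1)]
[[458.95428019 265.84011349]
 [392.86740531 296.74503105]
 [384.5793571  341.54465348]]
tab top (162+) [[ 19.96933636 -21.62004983]
 [ 20.03529139 -37.39346596]
 [-17.47760447 -36.86765912]
 [-18.14661893 -21.92682381]] [  1.09510109 -29.45199968]
trail [[ 64.19767378 -67.63189396]
 [-59.93145316 -69.73510493]]
[[504.28663035 109.41983082 120.        ]]
[[490.52540326  41.80601102 120.        ]]
```

```bash
cat >> h.py <<'E'
TH=np.radians(-11.504); MO=np.array([504.3,109.4])
MR=np.array([[np.cos(TH),-np.sin(TH)],[np.sin(TH),np.cos(TH)]])
def m2w(x,y): return MR@np.array([x,y])+MO
def w2m(p): return (np.asarray(p)[...,:2]-MO)@MR
def go(xyz,zang=None):
    """deltas; zang = world angle (deg) of tool z axis wanted"""
    s,M=st(); p=s['tool_pos']; a=np.degrees(np.arctan2(M[1,2],M[0,2]))
    if zang is None: zang=90+np.degrees(TH)
    d=(zang-a+90)%180-90
    b=np.radians(a+d); zt=np.array([np.cos(b),np.sin(b),0]); yt=np.cross(zt,[0,0,-1])
    D=np.array(xyz)-p
    print('t',round(s['time'],2),'pos',p.round(1),'mag',w2m(p).round(1),'ang',a.round(2),'tilt',M[2,:].round(3),'F',s['wrist_force'].round(1),'open',round(s['opening'],1))
    print('  turn about tool x:',-d.round(2),' then shift mm x,y,z:',round(-D[2],1),round(yt@D,1),round(zt@D,1))
E
python3 -c "
from h import *
go([*m2w(0,-27),218])"
```

```text
t 0.2 pos [290.4 609.2 218.2] mag [-309.3  447.1] ang 64.51 tilt [-1.     0.    -0.001] F [-0.2 -0.8 -0.8] open 93.1
  turn about tool x: -13.98  then shift mm x,y,z: 0.2 -309.3 -474.1
```

Request:
{"fn": "arm_command", "kwargs": {"series": [[-7,0,0,0,0,0,-1],[-7,0,0,0,0,0,-1],[0,0,0,0,-0.026,-0.04,-1],[0,0,0,0,-0.026,-0.04,-1],[0,0,0,0,-0.026,-0.04,-1],[0,0,0,0,-0.026,-0.04,-1],[0,0,0,0,-0.026,-0.04,-1],[0,0,0,0,-0.026,-0.04,-1],[0,0,0,0,-0.026,-0.04,-1],[0,0,0,0,-0.026,-0.04,-1]], "squeeze": 30}}

```text
time: 1.45
tool_pos: [430.8, 252.8, 218.7]
eef_rot: [-1.06, 1.297, 1.06]
wrist_force: [-0.3, 1.0, -0.1]
opening: 92.9
```

```bash
python3 -c "
from h import *
go([*m2w(0,-27),130])"
```

```text
t 1.45 pos [430.8 252.8 218.7] mag [-100.6  125.9] ang 78.52 tilt [-1. -0.  0.] F [-0.3  1.  -0.1] open 92.9
  turn about tool x: 0.03  then shift mm x,y,z: 88.7 -100.6 -152.9
```

Request:
{"fn": "arm_command", "kwargs": {"series": [[0,0,0,0,-0.0252,-0.0382,-1],[0,0,0,0,-0.0252,-0.0382,-1],[0,0,0,0,-0.0252,-0.0382,-1],[0,0,0,0,-0.025,-0.0383,-1],[0,0,0,0.03,0,0,-1],[0,0,0,0.03,0,0,-1],[0,0,0,0.018,0,0,-1],[0,0,0,0.01,0,0,-1],[0,0,0,0,0,0,-1],[0,0,0,0,0,0,-1]], "squeeze": 30}}

```text
time: 2.7
tool_pos: [499.1, 84.6, 131.7]
eef_rot: [-1.061, 1.296, 1.06]
wrist_force: [-0.6, 0.5, -0.4]
opening: 93.2
```

```bash
python3 -c "
from h import *
go([*m2w(0,-27),130])
im=eyes.camera('scene');cv2.imwrite('pics/s1.png',cv2.resize(im[150:350,300:500],None,fx=3,fy=3)[:,:,::-1])"
```

```text
t 2.7 pos [499.1  84.6 131.7] mag [ -0.1 -25.4] ang 78.53 tilt [-1.    -0.001  0.   ] F [-0.6  0.5 -0.4] open 93.2
  turn about tool x: 0.03  then shift mm x,y,z: 1.7 -0.1 -1.6
```

View pics/s1.png

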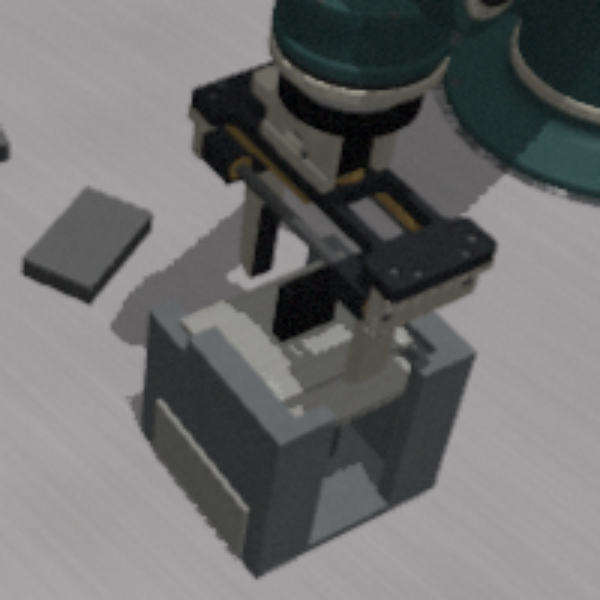

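The fingers straddle the tab above the plate, so I'm closing now.

Request:
{"fn": "arm_command", "kwargs": {"series": [[0,0,0,0,0,0,1],[0,0,0,0,0,0,1],[0,0,0,0,0,0,1],[0,0,0,0,0,0,1],[0,0,0,0,0,0,1],[0,0,0,0,0,0,1],[0,0,0,0,0,0,1],[0,0,0,0,0,-0.002,1],[0,0,0,0,0,-0.004,1],[0,0,0,0,0,-0.005,1]], "squeeze": 30}}

```text
time: 4.0
tool_pos: [496.4, 73.4, 130.7]
eef_rot: [-1.06, 1.297, 1.06]
wrist_force: [0.3, 1.7, 0.1]
opening: 12.0
```

Request:
{"fn": "arm_command", "kwargs": {"series": [[0,0,0,0,0,-0.008,1],[0,0,0,0,0,-0.01,1],[0,0,0,0,0,-0.01,1],[0,0,0,0,0,-0.01,1],[0,0,0,0,0,-0.012,1],[0,0,0,0,0,-0.012,1],[0,0,0,0,0,-0.012,1],[0,0,0,0,0,-0.012,1],[0,0,0,0,0,-0.012,1],[0,0,0,0,0,0,1]]}}

```text
time: 5.25
tool_pos: [476.8, -23.2, 130.5]
eef_rot: [-1.059, 1.298, 1.059]
wrist_force: [0.3, -0.2, -2.0]
opening: 11.9
```

```bash
python3 -c "
from h import *
go([*m2w(0,-140),170])
for n in ('scene','top'):
  im=eyes.camera(n);cv2.imwrite(f'pics/{n}2.png',im[:,:,::-1])"
```

```text
t 5.25 pos [476.8 -23.2 130.5] mag [  -0.5 -135.4] ang 78.45 tilt [-1.  0. -0.] F [ 0.3 -0.2 -2. ] open 11.9
  turn about tool x: -0.05  then shift mm x,y,z: -39.5 -0.5 -4.6
```

View pics/scene2.png

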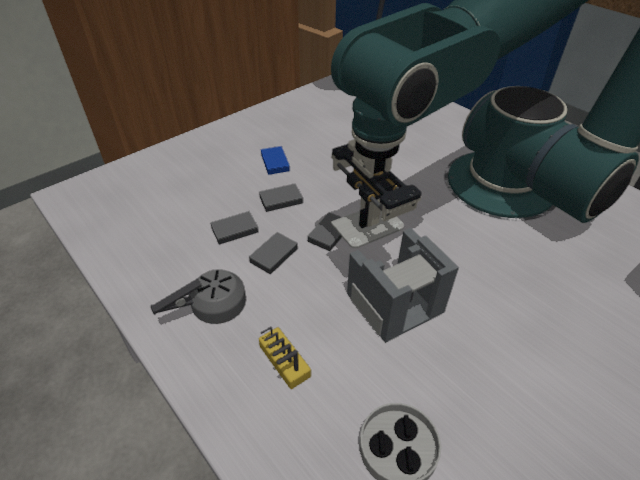

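The shutter is drawn out and held level, with the tiles still in place. Next I lift it over and lay it at about world (430, 320).

```bash
python3 -c "
from h import *
print(ray('top',[(152,188),(261,170),(350,162)],10))
go([430,320,200])"
```

```text
[[ 711.099552    292.68370398   10.        ]
 [ 754.29197268   52.06199611   10.        ]
 [ 774.38432607 -144.44028299   10.        ]]
t 5.35 pos [477.  -22.4 130.5] mag [  -0.5 -134.6] ang 78.49 tilt [-1.  0.  0.] F [ 0.2  0.  -2. ] open 11.8
  turn about tool x: -0.0  then shift mm x,y,z: -69.5 114.3 326.2
```

Request:
{"fn": "arm_command", "kwargs": {"series": [[0,0,0,-0.03,0,0,1],[0,0,0,-0.04,0,0,1],[0,0,0,0,0.014,0.04,1],[0,0,0,0,0.014,0.041,1],[0,0,0,0,0.014,0.041,1],[0,0,0,0,0.014,0.041,1],[0,0,0,0,0.014,0.041,1],[0,0,0,0,0.014,0.041,1],[0,0,0,0,0.015,0.041,1],[0,0,0,0,0.015,0.04,1]]}}

```text
time: 6.6
tool_pos: [429.5, 321.7, 200.6]
eef_rot: [-1.061, 1.297, 1.061]
wrist_force: [0.7, -0.4, -2.5]
opening: 11.7
```

Request:
{"fn": "arm_command", "kwargs": {"series": [[0,0,0,0.04,0,0,1],[0,0,0,0.04,0,0,1],[0,0,0,0.04,0,0,1],[0,0,0,0.03,0,0,1],[0,0,0,0.02,0,0,1],[0,0,0,0.01,0,0,1],[0,0,0,0.003,0,0,1],[0,0,0,0.002,0,0,1],[0,0,0,0,0,0,1],[0,0,0,0,0,0,1]]}}

```text
time: 7.85
tool_pos: [430.4, 319.9, 16.2]
eef_rot: [-1.06, 1.297, 1.06]
wrist_force: [-0.0, -0.7, -2.2]
opening: 11.5
```

```bash
python3 -c "
from h import *
go([430,320,11])
im=eyes.camera('top')
for t in tiles(im,10): print(t)
im=eyes.camera('scene');cv2.imwrite('pics/s3.png',im[:,:,::-1])"
```

```text
t 7.85 pos [430.4 319.9  16.2] mag [-114.4  191.6] ang 78.51 tilt [-1.    -0.001  0.001] F [-0.  -0.7 -2.2] open 11.5
  turn about tool x: 0.02  then shift mm x,y,z: 5.2 0.4 -0.0
(array([352., 156.]), array([ 787.8, -149. ], dtype=float32), array([ 807.3, -138.6]), array([115.8, 200.1]), 9.2)
(array([420., 229.]), array([ 627.4, -297.7], dtype=float32), array([ 627.6, -297.8]), array([ 67.3, 102.6]), 164.3)
(array([363., 238.]), array([ 606. , -174.7], dtype=float32), array([ 606.3, -174.9]), array([ 65.5, 103.1]), 13.2)
(array([428., 298.]), array([ 479.6, -314.1], dtype=float32), array([ 479.9, -314.2]), array([ 67.5, 100.5]), 159.8)
(array([350., 302.]), array([ 467.9, -146.5], dtype=float32), array([ 468.1, -146.6]), array([ 64.8, 100. ]), 17.9)
```

View pics/s3.png

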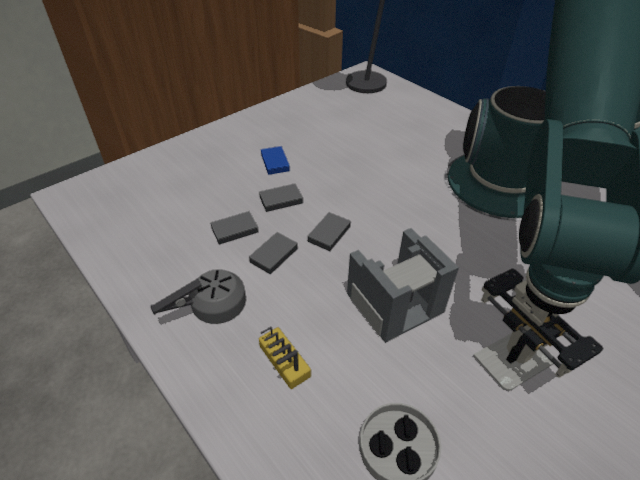

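The shutter is just above the table, clear of everything, and the four tiles haven't moved. I'll lower the last few mm, release and rise.

Request:
{"fn": "arm_command", "kwargs": {"series": [[0,0,0,0.003,0,0,1],[0,0,0,0.002,0,0,1],[0,0,0,0,0,0,-1],[0,0,0,0,0,0,-1],[0,0,0,0,0,0,-1],[0,0,0,0,0,0,-1],[0,0,0,-0.04,0,0,-1],[0,0,0,-0.05,0,0,-1],[0,0,0,-0.05,0,0,-1],[0,0,0,-0.05,0,0,-1]]}}

```text
time: 9.2
tool_pos: [430.0, 319.7, 202.4]
eef_rot: [-1.06, 1.297, 1.06]
wrist_force: [0.2, 0.2, 0.1]
opening: 87.4
```

```bash
python3 -c "
from h import *
go([468,-146.5,150],107.9)
im=eyes.camera('top')
cv2.imwrite('pics/t4.png',cv2.resize(im[225:345,160:310],None,fx=5,fy=5,interpolation=cv2.INTER_CUBIC)[:,:,::-1])
im=eyes.camera('scene')
cv2.imwrite('pics/s4.png',cv2.resize(im[225:345,335:470],None,fx=5,fy=5,interpolation=cv2.INTER_CUBIC)[:,:,::-1])
cv2.imwrite('pics/s4b.png',cv2.resize(im[140:300,200:360],None,fx=3.7,fy=3.7,interpolation=cv2.INTER_CUBIC)[:,:,::-1])
hsv=cv2.cvtColor(im,cv2.COLOR_RGB2HSV)
m=((im.max(2)<115)&(hsv[:,:,1]<60)).astype(np.uint8)
n,l,s,c=cv2.connectedComponentsWithStats(m)
for k in range(1,n):
  if 500<s[k,4]<1500 and c[k][0]<400 and c[k][1]<280:
    P=ray('scene',[c[k]],10)[0]; print(s[k],c[k].round(1),P.round(1))
"
```

```text
t 9.2 pos [430.  319.7 202.4] mag [-114.8  191.2] ang 78.51 tilt [-1. -0.  0.] F [0.2 0.2 0.1] open 87.4
  turn about tool x: -29.39  then shift mm x,y,z: 52.4 107.1 -455.3
[259 184  44  28 843] [280.5 197.3] [ 482.6 -312.9   10. ]
[ 210  211   49   34 1001] [234.  227.5] [ 630.7 -296.3   10. ]
[307 212  44  40 995] [328.8 231.4] [ 472.5 -143.9   10. ]
[ 249  232   49   42 1144] [273.2 252.8] [ 610.3 -172.5   10. ]
```

View pics/t4.png

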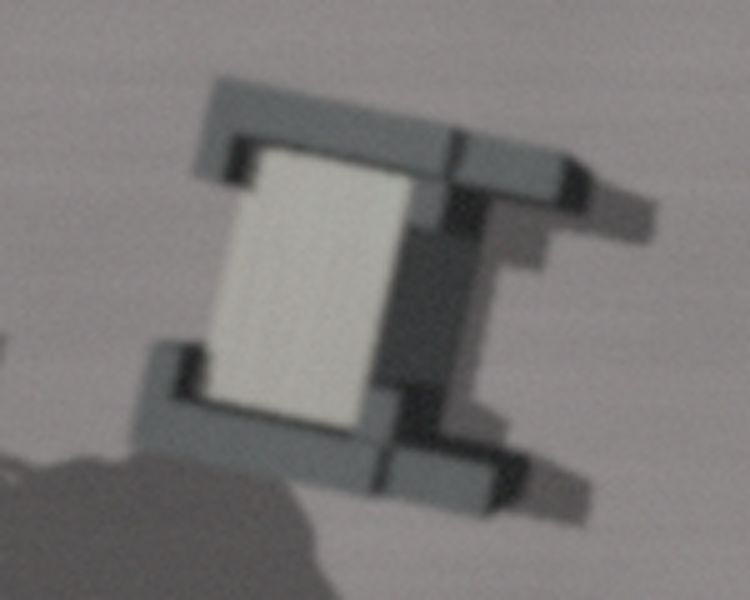

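View pics/s4.png

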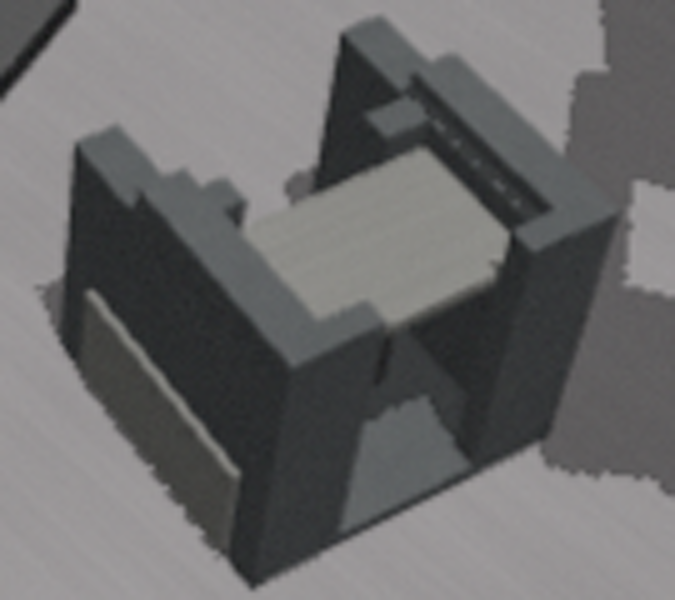

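```bash
python3 -c "
from h import *
f=lambda u,v:(335+u/5-.4,225+v/5-.4)
g=lambda u,v:(160+u/5-.4,225+v/5-.4)
W=ray('scene',[f(617,212),f(291,368),f(136,197)],135)[:,:2]
print('scene z135 in mag',w2m(W).round(1),'exp (-72,46),(72,46),(72,-48)')
print('base',w2m(ray('scene',[f(252,588)],0)).round(1))
W=ray('top',[g(218,77),g(462,130),g(376,495),g(135,445),g(232,145),g(190,385)],135)[:,:2]
print('top',w2m(W).round(1))
print('top sill',w2m(ray('top',[g(572,155),g(492,517),g(465,130),g(380,495)],120)).round(1))
print('plat',w2m(ray('top',[g(263,150),g(418,178),g(360,428),g(205,400)],108)).round(1))
print('scene plat',w2m(ray('scene',[f(425,148),f(243,222)],108)).round(1))
"
```

```text
scene z135 in mag [[-68.7  47.3]
 [ 73.9  48.5]
 [ 77.3 -41.6]] exp (-72,46),(72,46),(72,-48)
base [[72.1 47.6]]
top [[ 71.   46.8]
 [ 71.1 -49.3]
 [-69.6 -49. ]
 [-71.1  44.2]
 [ 46.8  35.3]
 [-44.8  29.3]]
top sill [[ 71.5 -90.5]
 [-69.7 -91.6]
 [ 72.2 -47.8]
 [-70.9 -47.9]]
plat [[ 48.2  30.2]
 [ 50.5 -32. ]
 [-48.8 -32.3]
 [-51.3  29.3]]
scene plat [[-47.8 -29.2]
 [ 34.5 -31.7]]
```

Request:
{"fn": "arm_command", "kwargs": {"series": [[-9.8,0,0,0,0,0,-1],[-9.8,0,0,0,0,0,-1],[-9.8,0,0,0,0,0,-1],[0,0,0,0,0.01,-0.042,-1],[0,0,0,0,0.01,-0.042,-1],[0,0,0,0,0.01,-0.042,-1],[0,0,0,0,0.01,-0.042,-1],[0,0,0,0,0.01,-0.042,-1],[0,0,0,0,0.01,-0.042,-1],[0,0,0,0,0.01,-0.042,-1]]}}

```text
time: 10.55
tool_pos: [453.8, 17.1, 200.1]
eef_rot: [-1.436, 1.045, 1.436]
wrist_force: [1.6, 1.3, 0.2]
opening: 93.0
```

```bash
python3 -c "
from h import *
go([470,-145.3,120],107.9)"
```

```text
t 10.55 pos [453.8  17.1 200.1] mag [ -31.1 -100.5] ang 107.92 tilt [-1.  0.  0.] F [1.6 1.3 0.2] open 93.0
  turn about tool x: 0.02  then shift mm x,y,z: 80.1 34.5 -159.5
```

Request:
{"fn": "arm_command", "kwargs": {"series": [[0,0,0,0,0.007,-0.04,-1],[0,0,0,0,0.009,-0.04,-1],[0,0,0,0,0.009,-0.04,-1],[0,0,0,0,0.0095,-0.0395,-1],[0,0,0,0.05,0,0,-1],[0,0,0,0.05,0,0,-1],[0,0,0,0.04,0,0,-1],[0,0,0,0.03,0,0,-1],[0,0,0,0,0,0,-1],[0,0,0,0,0,0,-1]]}}

```text
time: 11.8
tool_pos: [470.8, -144.0, 31.8]
eef_rot: [-1.437, 1.044, 1.435]
wrist_force: [-0.2, -0.5, 0.1]
opening: 93.3
```

```bash
sed -i 's/504.3,109.4/505.5,109.8/' h.py; python3 -c "
from h import *
go([470,-145.3,4],107.9)
im=eyes.camera('scene')
cv2.imwrite('pics/s5.png',cv2.resize(im[140:300,240:400],None,fx=3.7,fy=3.7,interpolation=cv2.INTER_CUBIC)[:,:,::-1])"
```

```text
t 11.8 pos [ 470.8 -144.    31.8] mag [  16.6 -255.6] ang 107.91 tilt [-1.    -0.001 -0.001] F [-0.2 -0.5  0.1] open 93.3
  turn about tool x: 0.01  then shift mm x,y,z: 27.8 1.1 -1.0
```

View pics/s5.png

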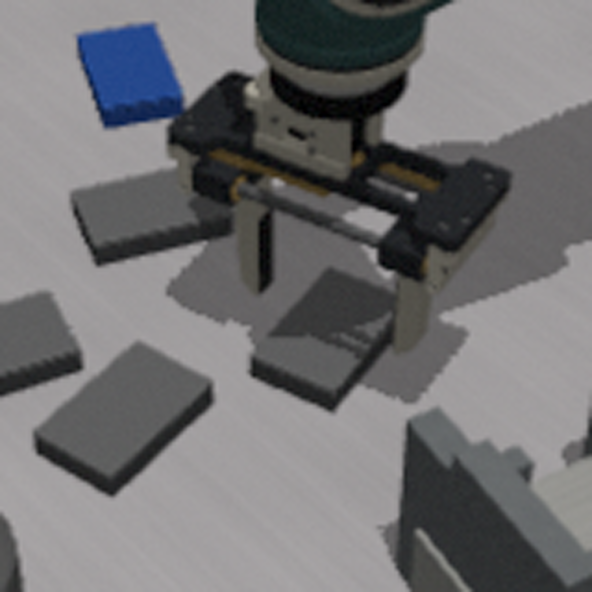

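The fingers straddle the tile along its short axis, so I descend and grip.

Request:
{"fn": "arm_command", "kwargs": {"series": [[0,0,0,0.015,0.001,-0.001,-1],[0,0,0,0.01,0,0,-1],[0,0,0,0.002,0,0,-1],[0,0,0,0,0,0,1],[0,0,0,0,0,0,1],[0,0,0,0,0,0,1],[0,0,0,0,0,0,1],[0,0,0,0,0,0,1],[0,0,0,-0.01,0,0,1],[0,0,0,-0.04,0,0,1]], "squeeze": 45}}

```text
time: 13.1
tool_pos: [468.3, -144.6, 52.6]
eef_rot: [-1.432, 1.046, 1.44]
wrist_force: [1.8, 0.3, -1.7]
opening: 59.4
```

```bash
python3 -c "
from h import *
go([*m2w(0,0),200])"
```

```text
t 13.1 pos [ 468.3 -144.6   52.6] mag [  14.3 -256.7] ang 107.92 tilt [-1.     0.003  0.003] F [ 1.8  0.3 -1.7] open 59.4
  turn about tool x: 29.42  then shift mm x,y,z: -147.4 14.3 256.7
```

Request:
{"fn": "arm_command", "kwargs": {"series": [[9.8,0,0,-0.05,0,0,1],[9.8,0,0,-0.05,0,0,1],[9.8,0,0,-0.048,0,0,1],[0,0,0,0,0.002,0.037,1],[0,0,0,0,0.002,0.037,1],[0,0,0,0,0.002,0.037,1],[0,0,0,0,0.002,0.037,1],[0,0,0,0,0.002,0.037,1],[0,0,0,0,0.002,0.037,1],[0,0,0,0,0.002,0.0345,1]]}}

```text
time: 14.35
tool_pos: [506.8, 110.3, 202.1]
eef_rot: [-1.06, 1.297, 1.06]
wrist_force: [-0.4, 1.0, -2.2]
opening: 59.9
```

```bash
python3 -c "
from h import *
go([*m2w(0,0),150])"
```

```text
t 14.35 pos [506.8 110.3 202.1] mag [1.2 0.8] ang 78.53 tilt [-1. -0.  0.] F [-0.4  1.  -2.2] open 59.9
  turn about tool x: 0.03  then shift mm x,y,z: 52.1 1.2 -0.8
```

Request:
{"fn": "arm_command", "kwargs": {"series": [[0,0,0,0.025,0.0012,-0.0008,1],[0,0,0,0.02,0,0,1],[0,0,0,0.01,0,0,1],[0,0,0,0,0,0,1],[0,0,0,0,0,0,1],[0,0,0,0,0,0,1],[0,0,0,0,0,0,1],[0,0,0,0,0,0,1],[0,0,0,0,0,0,1],[0,0,0,0,0,0,1]]}}

```text
time: 15.6
tool_pos: [505.6, 108.5, 146.7]
eef_rot: [-1.06, 1.297, 1.06]
wrist_force: [-0.7, 0.0, -2.8]
opening: 59.6
```

```bash
cat > look.py <<'E'
from h import *
import sys
k=sys.argv[1]
go([*m2w(0,0),118])
im=eyes.camera('top'); a=cv2.resize(im[225:345,160:300],None,fx=5,fy=5,interpolation=cv2.INTER_CUBIC)
cv2.imwrite(f'pics/t{k}.png',a[:,:,::-1])
im=eyes.camera('scene'); a=cv2.resize(im[215:345,340:480],None,fx=4.6,fy=4.6,interpolation=cv2.INTER_CUBIC)
cv2.imwrite(f'pics/s{k}.png',a[:,:,::-1])
E
python3 look.py 6
```

```text
t 15.6 pos [505.6 108.5 146.7] mag [ 0.4 -1.2] ang 78.52 tilt [-1. -0.  0.] F [-0.7  0.  -2.8] open 59.6
  turn about tool x: 0.02  then shift mm x,y,z: 28.7 0.4 1.2
```

View pics/t6.png

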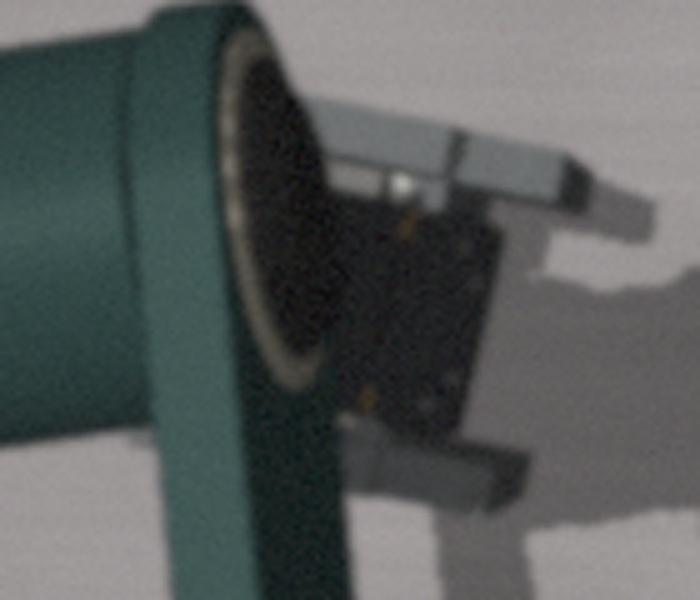

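View pics/s6.png

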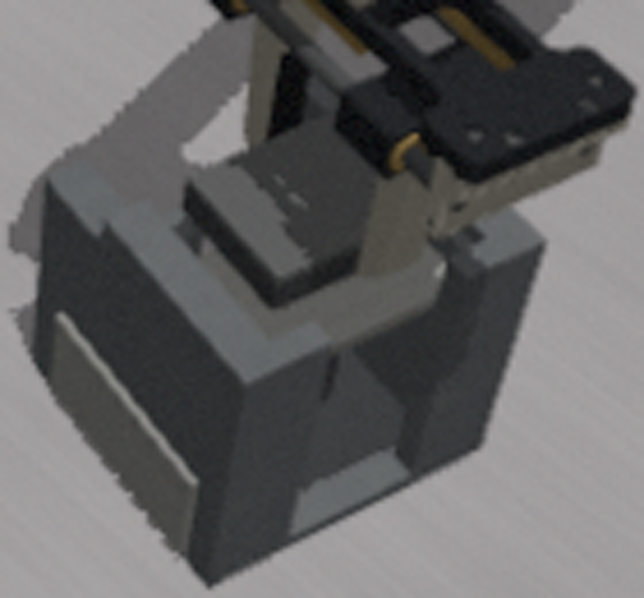

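```bash
python3 -c "
from h import *
f=lambda u,v:(340+u/4.6-.4,215+v/4.6-.4)
print('tile bottom z143',w2m(ray('scene',[f(276,308),f(184,211)],143)).round(1),'top z163',w2m(ray('scene',[f(274,283),f(184,187)],163)).round(1))
print('mag z135',w2m(ray('scene',[f(245,382),f(548,238),f(103,232)],135)).round(1), 'exp 72,46  -72,46 72,-48')
print(w2m(ray('scene',[f(210,587)],0)).round(1))
"
```

```text
tile bottom z143 [[ 46.1  28.8]
 [ 48.3 -28.2]] top z163 [[ 52.   31.3]
 [ 53.4 -24.1]]
mag z135 [[ 72.   46.9]
 [-72.   46.1]
 [ 77.2 -40. ]] exp 72,46  -72,46 72,-48
[[70.6 47.2]]
```

The tile is about 1–1.5 mm towards +x over the cavity and nearly centred in y. I'll shift it 1 mm back and lower slowly, watching the force.

Request:
{"fn": "arm_command", "kwargs": {"series": [[0,0,0,0.003,0.001,0.0005,1],[0,0,0,0.003,0,0,1],[0,0,0,0.003,0,0,1],[0,0,0,0.003,0,0,1],[0,0,0,0.003,0,0,1],[0,0,0,0.003,0,0,1],[0,0,0,0.003,0,0,1],[0,0,0,0,0,0,1],[0,0,0,0,0,0,1],[0,0,0,0,0,0,1]]}}

```text
time: 16.95
tool_pos: [504.8, 109.2, 125.7]
eef_rot: [-1.06, 1.297, 1.06]
wrist_force: [0.1, 1.1, -2.1]
opening: 59.8
```

```bash
python3 look.py 7
```

```text
t 16.95 pos [504.8 109.2 125.7] mag [-0.6 -0.7] ang 78.52 tilt [-1. -0.  0.] F [ 0.1  1.1 -2.1] open 59.8
  turn about tool x: 0.02  then shift mm x,y,z: 7.7 -0.6 0.7
```

View pics/s7.png

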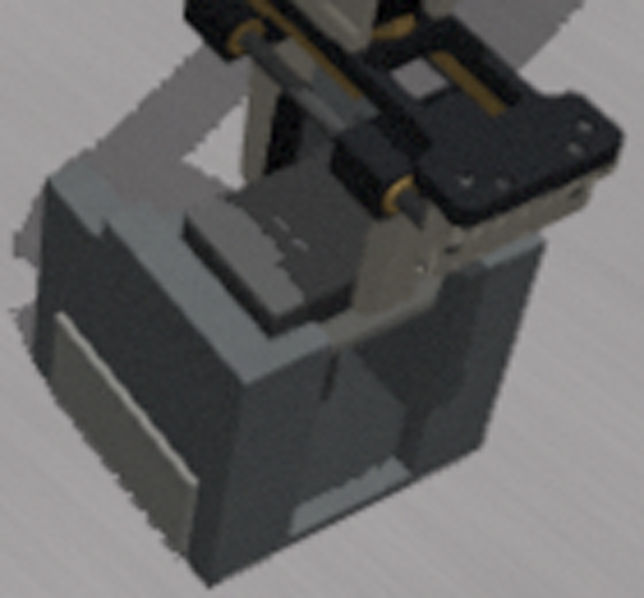

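The tile is inside the lips with no contact force. I'll press it down and watch the force.

Request:
{"fn": "arm_command", "kwargs": {"series": [[0,0,0,0.003,0,0,1],[0,0,0,0.003,0,0,1],[0,0,0,0.003,0,0,1],[0,0,0,0.003,0,0,1],[0,0,0,0.003,0,0,1],[0,0,0,0.003,0,0,1],[0,0,0,0.003,0,0,1],[0,0,0,0.003,0,0,1],[0,0,0,0,0,0,1],[0,0,0,0,0,0,1]]}}

```text
time: 18.3
tool_pos: [504.8, 109.2, 101.8]
eef_rot: [-1.06, 1.297, 1.06]
wrist_force: [-2.5, -0.1, 2.6]
opening: 59.5
```

```bash
python3 look.py 8
```

```text
t 18.3 pos [504.8 109.2 101.8] mag [-0.6 -0.7] ang 78.51 tilt [-1. -0.  0.] F [-2.5 -0.1  2.6] open 59.5
  turn about tool x: 0.02  then shift mm x,y,z: -16.2 -0.6 0.7
```

View pics/s8.png

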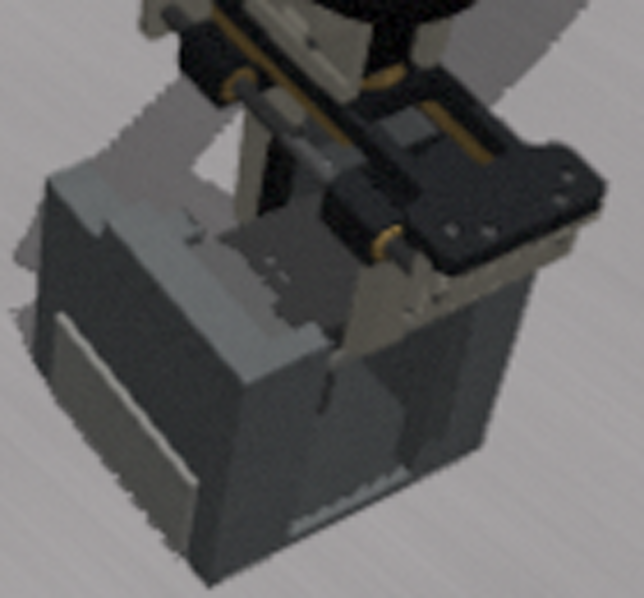

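The tile is seated below the groove floor. I release, rise, and re-measure the tiles.

Request:
{"fn": "arm_command", "kwargs": {"series": [[0,0,0,0,0,0,-1],[0,0,0,0,0,0,-1],[0,0,0,0,0,0,-1],[0,0,0,0,0,0,-1],[0,0,0,-0.03,0,0,-1],[0,0,0,-0.04,0,0,-1],[0,0,0,-0.04,0,0,-1],[0,0,0,0,0,-0.04,-1],[0,0,0,0,0,-0.04,-1],[0,0,0,0,0,-0.04,-1]]}}

```text
time: 19.65
tool_pos: [480.5, -9.5, 211.8]
eef_rot: [-1.061, 1.297, 1.06]
wrist_force: [0.0, -0.4, 0.5]
opening: 92.9
```

```bash
cat > meas.py <<'E'
from h import *
def scene_t(im):
    hsv=cv2.cvtColor(im,cv2.COLOR_RGB2HSV)
    m=((im.max(2)<115)&(hsv[:,:,1]<60)).astype(np.uint8)
    n,l,s,c=cv2.connectedComponentsWithStats(m)
    for k in range(1,n):
      if 500<s[k,4]<1500 and c[k][0]<400 and c[k][1]<280:
        print('scene',c[k].round(1),ray('scene',[c[k]],10)[0][:2].round(1))
im=eyes.camera('top'); cv2.imwrite('pics/tm.png',im[:,:,::-1])
for t in tiles(im,10): print('top',t)
im=eyes.camera('scene'); cv2.imwrite('pics/sm.png',im[:,:,::-1]); scene_t(im)
E
python3 meas.py; python3 look.py 9
```

```text
top (array([352., 156.]), array([ 787.8, -148.9], dtype=float32), array([ 807.2, -138.6]), array([115.4, 199.3]), 9.4)
top (array([408., 225.]), array([ 635.6, -271.1], dtype=float32), array([ 635.9, -271.3]), array([ 64.7, 100.3]), 164.9)
top (array([363., 238.]), array([ 605.7, -174.5], dtype=float32), array([ 605.5, -174.5]), array([ 63.4, 100.7]), 13.2)
top (array([428., 298.]), array([ 479.6, -313.9], dtype=float32), array([ 480., -314.]), array([65., 99.]), 159.3)
scene [280.5 197.4] [ 482.6 -312.7]
scene [237.5 235.2] [ 638.8 -269.5]
scene [273.1 252.8] [ 610.4 -172.4]
t 19.75 pos [480.4 -10.9 211.8] mag [  -0.6 -123.3] ang 78.36 tilt [-1.    -0.001 -0.001] F [ 0.3 -0.   0.4] open 93.0
  turn about tool x: -0.13  then shift mm x,y,z: 93.8 -0.6 123.3
```

View pics/sm.png

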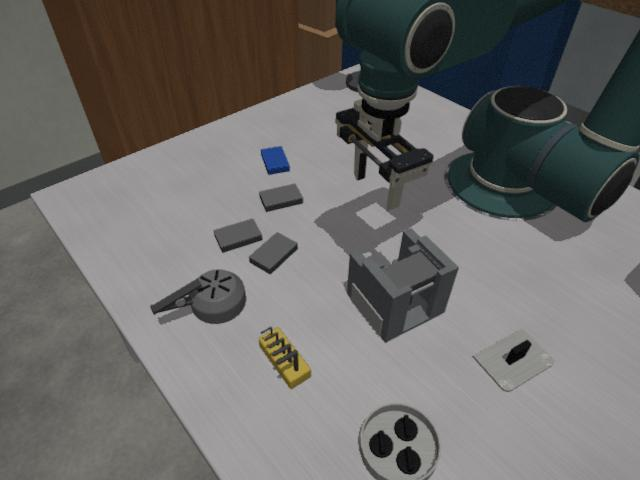

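View pics/t9.png

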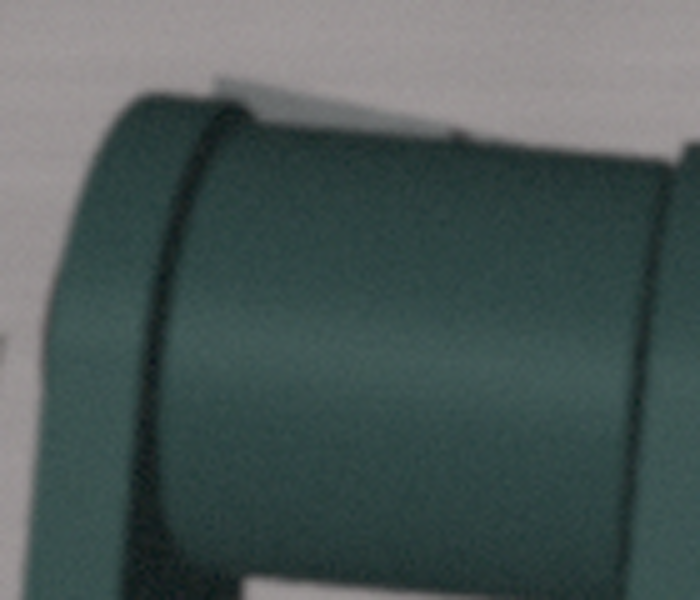

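One of the tiles has been knocked to about (637,-270). The next one, at (608,-173.5), now has little room on that side, so I'll go in with a narrower opening of about 76 mm, biased slightly away from it.

```bash
python3 -c "
from h import *
go([607.5,-171.5,60],103.2)"
```

```text
t 19.85 pos [480.9  -8.7 211.8] mag [  -0.5 -121. ] ang 78.43 tilt [-1. -0.  0.] F [-0.7  0.8 -1.1] open 93.0
  turn about tool x: -24.77  then shift mm x,y,z: 151.8 -86.1 -187.4
```

Request:
{"fn": "arm_command", "kwargs": {"series": [[-8.3,0,0,0,0,0,-0.63],[-8.3,0,0,0,0,0,-0.63],[-8.2,0,0,0,0,0,-0.63],[0,0,0,0.01,-0.0172,-0.0375,-0.63],[0,0,0,0.02,-0.0172,-0.0375,-0.63],[0,0,0,0.04,-0.0172,-0.0375,-0.63],[0,0,0,0.04,-0.0172,-0.0375,-0.63],[0,0,0,0.042,-0.0172,-0.0375,-0.63],[0,0,0,0,0,0,-0.63],[0,0,0,0,0,0,-0.63]]}}

```text
time: 21.1
tool_pos: [608.1, -170.0, 60.0]
eef_rot: [-1.379, 1.09, 1.379]
wrist_force: [0.1, 0.6, 0.6]
opening: 76.0
```

```bash
python3 -c "
from h import *
go([607.5,-171.5,4],103.2)
im=eyes.camera('scene')
cv2.imwrite('pics/s10.png',cv2.resize(im[140:300,190:350],None,fx=3.7,fy=3.7,interpolation=cv2.INTER_CUBIC)[:,:,::-1])
go([607.5,-171.5,4],103.2)"
```

```text
t 21.1 pos [ 608.1 -170.    60. ] mag [ 156.3 -253.8] ang 103.36 tilt [-1.  0.  0.] F [0.1 0.6 0.6] open 76.0
  turn about tool x: 0.16  then shift mm x,y,z: 56.0 0.9 -1.3
t 21.15 pos [ 608.3 -170.    60.9] mag [ 156.5 -253.7] ang 103.37 tilt [-1.    -0.001 -0.001] F [ 0.3  0.6 -0.5] open 76.0
  turn about tool x: 0.17  then shift mm x,y,z: 56.9 1.1 -1.3
```

View pics/s10.png

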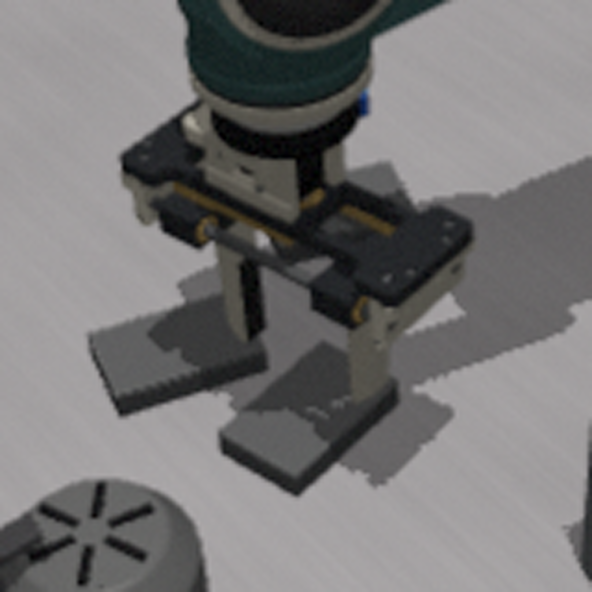

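Request:
{"fn": "arm_command", "kwargs": {"series": [[0,0,0,0.02,0.001,-0.001,-0.63],[0,0,0,0.015,0,0,-0.63],[0,0,0,0.004,0,0,-0.63],[0,0,0,0.003,0,0,-0.63],[0,0,0,0.002,0,0,-0.63],[0,0,0,0,0,0,-0.63],[0,0,0,0,0,0,-0.63],[0,0,0,0,0,0,-0.63],[0,0,0,0,0,0,-0.63],[0,0,0,0,0,0,-0.63]]}}

```text
time: 22.4
tool_pos: [607.0, -172.3, 15.7]
eef_rot: [-1.378, 1.09, 1.378]
wrist_force: [0.3, -0.5, 0.4]
opening: 75.8
```

```bash
python3 -c "
from h import *
im=eyes.camera('scene')
cv2.imwrite('pics/s11.png',cv2.resize(im[140:300,190:350],None,fx=3.7,fy=3.7,interpolation=cv2.INTER_CUBIC)[:,:,::-1])
go([607.5,-171.5,4],103.2)"
```

```text
t 22.45 pos [ 607.  -172.3   15.7] mag [ 155.7 -256.2] ang 103.32 tilt [-1.  0. -0.] F [ 0.4 -0.3  0.2] open 76.4
  turn about tool x: 0.12  then shift mm x,y,z: 11.7 -0.7 0.6
```

View pics/s11.png

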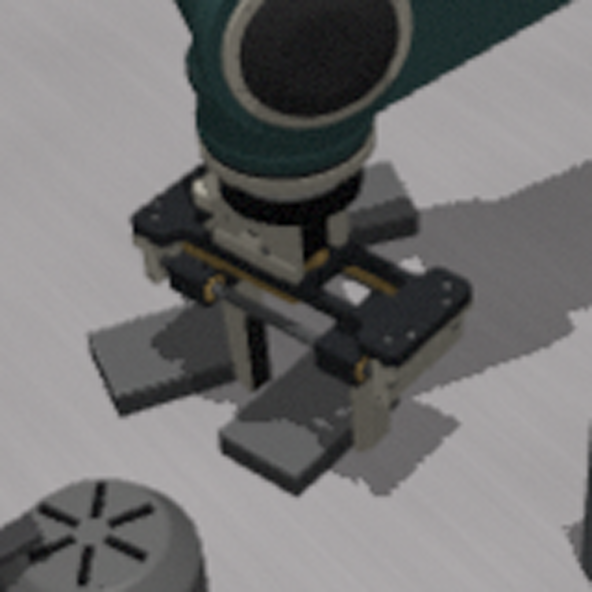

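The fingers sit between the tiles with zero force. Lowering, gripping and lifting.

Request:
{"fn": "arm_command", "kwargs": {"series": [[0,0,0,0.006,0,0,-0.63],[0,0,0,0.005,0,0,-0.63],[0,0,0,0,0,0,-0.63],[0,0,0,0,0,0,1],[0,0,0,0,0,0,1],[0,0,0,0,0,0,1],[0,0,0,0,0,0,1],[0,0,0,-0.01,0,0,1],[0,0,0,-0.04,0,0,1],[0,0,0,-0.04,0,0,1]], "squeeze": 45}}

```text
time: 23.7
tool_pos: [606.7, -172.1, 96.0]
eef_rot: [-1.378, 1.09, 1.379]
wrist_force: [0.4, -0.2, -1.8]
opening: 59.5
```

```bash
python3 -c "
from h import *
go([*m2w(-0.8,0),200])"
```

```text
t 23.7 pos [ 606.7 -172.1   96. ] mag [ 155.4 -256.1] ang 103.31 tilt [-1.     0.001  0.   ] F [ 0.4 -0.2 -1.8] open 59.5
  turn about tool x: 24.82  then shift mm x,y,z: -104.0 156.2 256.1
```

Request:
{"fn": "arm_command", "kwargs": {"series": [[8.3,0,0,-0.035,0,0,1],[8.3,0,0,-0.035,0,0,1],[8.2,0,0,-0.034,0,0,1],[0,0,0,0,0.0223,0.0366,1],[0,0,0,0,0.0223,0.0366,1],[0,0,0,0,0.0223,0.0366,1],[0,0,0,0,0.0223,0.0366,1],[0,0,0,0,0.0223,0.0366,1],[0,0,0,0,0.0223,0.0366,1],[0,0,0,0,0.0224,0.0365,1]]}}

```text
time: 24.95
tool_pos: [504.1, 111.0, 199.2]
eef_rot: [-1.06, 1.297, 1.06]
wrist_force: [0.6, 0.5, -3.1]
opening: 59.5
```

```bash
python3 -c "
from h import *
go([*m2w(-0.8,0),147])"
```

```text
t 24.95 pos [504.1 111.  199.2] mag [-1.6  0.9] ang 78.51 tilt [-1. -0.  0.] F [ 0.6  0.5 -3.1] open 59.5
  turn about tool x: 0.02  then shift mm x,y,z: 52.2 -0.8 -0.9
```

Request:
{"fn": "arm_command", "kwargs": {"series": [[0,0,0,0.025,-0.0008,-0.0008,1],[0,0,0,0.02,0,0,1],[0,0,0,0.008,0,0,1],[0,0,0,0,0,0,1],[0,0,0,0,0,0,1],[0,0,0,0,0,0,1],[0,0,0,0,0,0,1],[0,0,0,0,0,0,1],[0,0,0,0,0,0,1],[0,0,0,0,0,0,1]]}}

```text
time: 26.2
tool_pos: [505.5, 108.9, 145.7]
eef_rot: [-1.06, 1.297, 1.06]
wrist_force: [0.4, 0.3, -2.0]
opening: 59.8
```

```bash
python3 look.py 12
```

```text
t 26.2 pos [505.5 108.9 145.7] mag [ 0.2 -0.9] ang 78.52 tilt [-1.  0. -0.] F [ 0.4  0.3 -2. ] open 59.8
  turn about tool x: 0.02  then shift mm x,y,z: 27.7 0.2 0.9
```

View pics/s12.png

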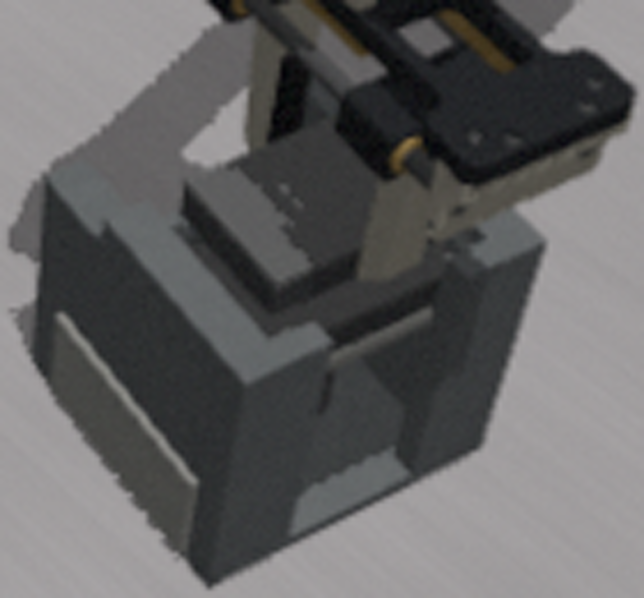

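The tile is in nearly the same position over the mouth as the first one was, so I repeat the same insertion.

Request:
{"fn": "arm_command", "kwargs": {"series": [[0,0,0,0.003,0.0008,0.0005,1],[0,0,0,0.003,0,0,1],[0,0,0,0.003,0,0,1],[0,0,0,0.003,0,0,1],[0,0,0,0.003,0,0,1],[0,0,0,0.003,0,0,1],[0,0,0,0.003,0,0,1],[0,0,0,0,0,0,1],[0,0,0,0,0,0,1],[0,0,0,0,0,0,1]]}}

```text
time: 27.55
tool_pos: [504.9, 109.5, 124.7]
eef_rot: [-1.06, 1.297, 1.06]
wrist_force: [-0.3, 0.3, -1.4]
opening: 59.8
```

```bash
python3 look.py 13
```

```text
t 27.55 pos [504.9 109.5 124.7] mag [-0.5 -0.4] ang 78.51 tilt [-1. -0.  0.] F [-0.3  0.3 -1.4] open 59.8
  turn about tool x: 0.02  then shift mm x,y,z: 6.7 -0.5 0.4
```

View pics/s13.png

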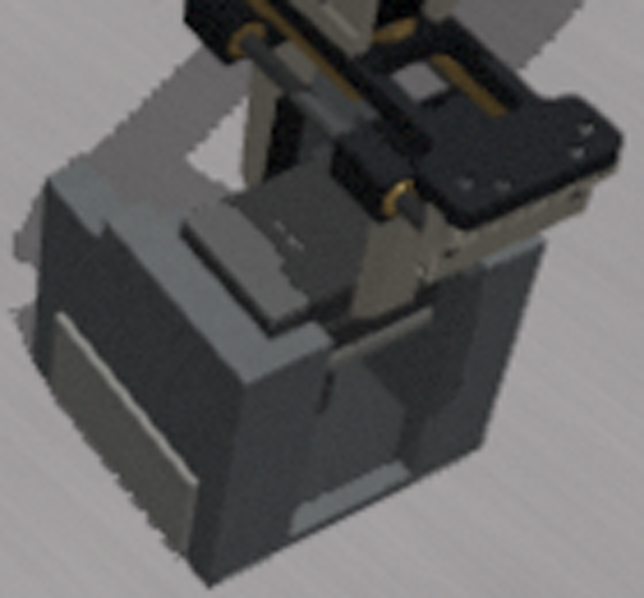

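Request:
{"fn": "arm_command", "kwargs": {"series": [[0,0,0,0.003,0,0,1],[0,0,0,0.003,0,0,1],[0,0,0,0.003,0,0,1],[0,0,0,0.003,0,0,1],[0,0,0,0.003,0,0,1],[0,0,0,0.003,0,0,1],[0,0,0,0.003,0,0,1],[0,0,0,0.003,0,0,1],[0,0,0,0,0,0,1],[0,0,0,0,0,0,1]]}}

```text
time: 28.9
tool_pos: [505.0, 109.5, 100.9]
eef_rot: [-1.06, 1.297, 1.06]
wrist_force: [-0.5, -0.3, 3.5]
opening: 59.4
```

```bash
python3 look.py 14
```

```text
t 28.9 pos [505.  109.5 100.9] mag [-0.4 -0.3] ang 78.52 tilt [-1.    -0.001  0.   ] F [-0.5 -0.3  3.5] open 59.4
  turn about tool x: 0.02  then shift mm x,y,z: -17.1 -0.4 0.3
```

View pics/s14.png

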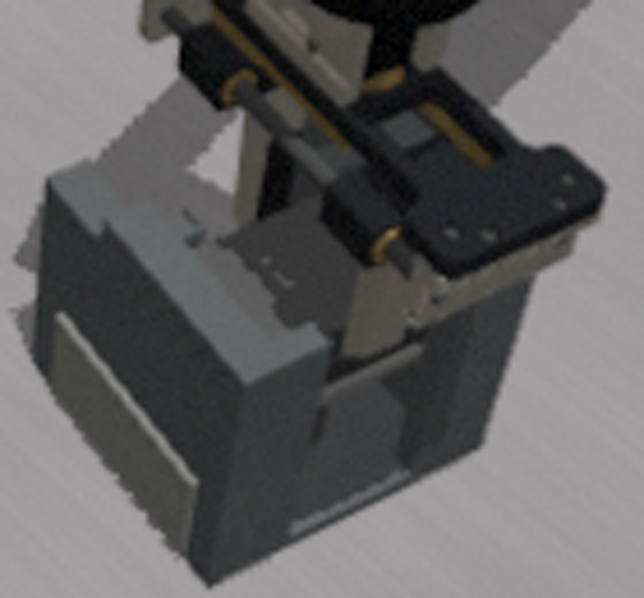

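Request:
{"fn": "arm_command", "kwargs": {"series": [[0,0,0,0,0,0,-1],[0,0,0,0,0,0,-1],[0,0,0,0,0,0,-1],[0,0,0,0,0,0,-1],[0,0,0,-0.03,0,0,-1],[0,0,0,-0.04,0,0,-1],[0,0,0,-0.04,0,0,-1],[0,0,0,0,0,-0.04,-1],[0,0,0,0,0,-0.04,-1],[0,0,0,0,0,-0.04,-1]]}}

```text
time: 30.25
tool_pos: [480.6, -9.1, 210.7]
eef_rot: [-1.061, 1.297, 1.06]
wrist_force: [0.9, -0.3, -0.5]
opening: 92.9
```

```bash
python3 meas.py; python3 -c "
from h import *
go([637.2,-270.4,60],75)"
```

```text
top (array([352., 156.]), array([ 787.8, -148.9], dtype=float32), array([ 807.3, -138.8]), array([115.5, 199.5]), 9.2)
top (array([408., 225.]), array([ 635.6, -271.2], dtype=float32), array([ 636. , -271.2]), array([ 64.9, 100.5]), 164.9)
top (array([428., 297.]), array([ 479.7, -314. ], dtype=float32), array([ 480. , -314.2]), array([65.9, 98.9]), 159.6)
scene [280.5 197.3] [ 482.5 -312.8]
scene [237.5 235.2] [ 638.8 -269.5]
t 30.35 pos [480.4 -10.6 210.8] mag [  -0.6 -123. ] ang 78.37 tilt [-1.    -0.    -0.001] F [ 0.8  0.7 -0.1] open 92.8
  turn about tool x: 3.37  then shift mm x,y,z: 150.8 -218.7 -210.4
```

View pics/sm.png

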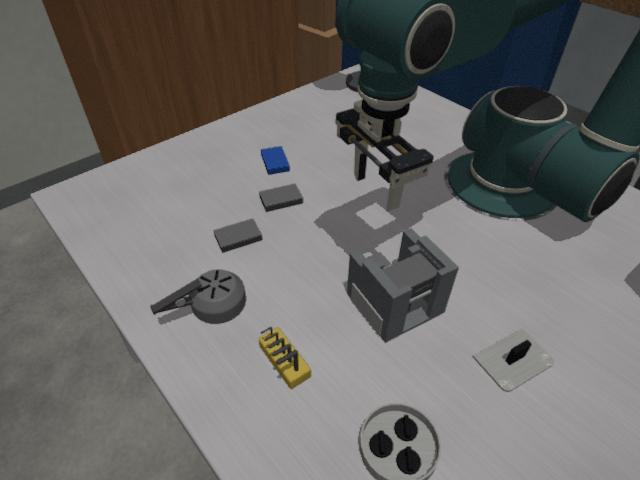

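Request:
{"fn": "arm_command", "kwargs": {"series": [[3.4,0,0,0,0,0,-1],[0,0,0,0,-0.0312,-0.0302,-1],[0,0,0,0,-0.0312,-0.0302,-1],[0,0,0,0,-0.0312,-0.0302,-1],[0,0,0,0,-0.0312,-0.0302,-1],[0,0,0,0.03,-0.0312,-0.0302,-1],[0,0,0,0.04,-0.0312,-0.0302,-1],[0,0,0,0.04,-0.0312,-0.0302,-1],[0,0,0,0.04,0,0,-1],[0,0,0,0,0,0,-1]]}}

```text
time: 31.6
tool_pos: [636.5, -267.5, 56.9]
eef_rot: [-1.011, 1.324, 1.021]
wrist_force: [-0.1, -0.2, 0.3]
opening: 92.9
```

```bash
python3 -c "
from h import *
im=eyes.camera('scene')
cv2.imwrite('pics/s15.png',cv2.resize(im[130:290,170:330],None,fx=3.7,fy=3.7,interpolation=cv2.INTER_CUBIC)[:,:,::-1])
go([637.2,-270.4,4],75)"
```

```text
t 31.65 pos [ 637.5 -267.7   60. ] mag [ 204.7 -343.6] ang 75.13 tilt [-1.     0.002  0.001] F [0.2 0.1 0.4] open 93.1
  turn about tool x: 0.13  then shift mm x,y,z: 56.0 -0.4 -2.7
```

View pics/s15.png

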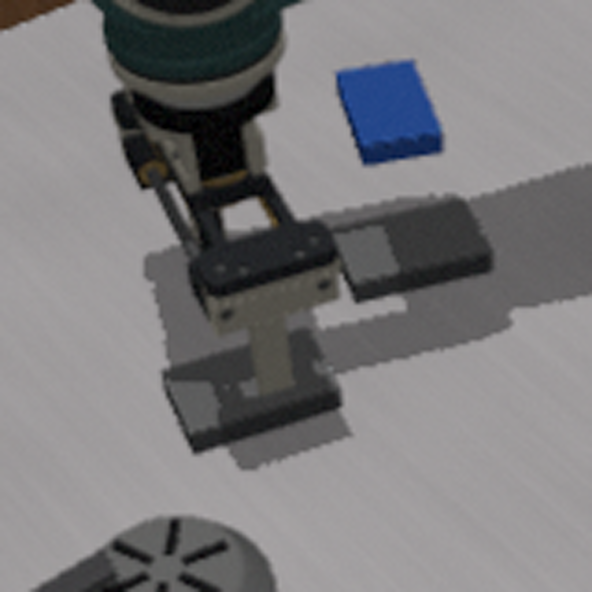

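Aligned over the tile. I correct z by −2.5 mm, then descend, grip and lift.

Request:
{"fn": "arm_command", "kwargs": {"series": [[0,0,0,0.025,0,-0.0025,-1],[0,0,0,0.02,0,0,-1],[0,0,0,0.01,0,0,-1],[0,0,0,0.001,0,0,-1],[0,0,0,0,0,0,1],[0,0,0,0,0,0,1],[0,0,0,0,0,0,1],[0,0,0,0,0,0,1],[0,0,0,-0.01,0,0,1],[0,0,0,-0.03,0,0,1]], "squeeze": 45}}

```text
time: 32.9
tool_pos: [636.2, -270.5, 43.7]
eef_rot: [-1.014, 1.322, 1.018]
wrist_force: [-0.3, -0.4, -2.2]
opening: 59.8
```

```bash
python3 -c "
from h import *
go([*m2w(-0.5,0),200])"
```

```text
t 32.9 pos [ 636.2 -270.5   43.7] mag [ 203.9 -346.6] ang 75.11 tilt [-1.     0.003  0.001] F [-0.3 -0.4 -2.2] open 59.8
  turn about tool x: -3.38  then shift mm x,y,z: -156.3 204.4 346.6
```

Request:
{"fn": "arm_command", "kwargs": {"series": [[-3.4,0,0,-0.05,0,0,1],[0,0,0,-0.05,0,0,1],[0,0,0,-0.03,0.0255,0.0433,1],[0,0,0,-0.026,0.0255,0.0433,1],[0,0,0,0,0.0255,0.0433,1],[0,0,0,0,0.0255,0.0433,1],[0,0,0,0,0.0255,0.0433,1],[0,0,0,0,0.0255,0.0433,1],[0,0,0,0,0.0257,0.0434,1],[0,0,0,0,0.0257,0.0434,1]]}}

```text
time: 34.15
tool_pos: [504.9, 110.8, 201.3]
eef_rot: [-1.06, 1.297, 1.06]
wrist_force: [0.8, 0.4, -1.2]
opening: 59.4
```

```bash
python3 -c "
from h import *
go([*m2w(-0.5,0),146])"
```

```text
t 34.15 pos [504.9 110.8 201.3] mag [-0.8  0.9] ang 78.51 tilt [-1.    -0.001  0.   ] F [ 0.8  0.4 -1.2] open 59.4
  turn about tool x: 0.01  then shift mm x,y,z: 55.3 -0.3 -0.9
```

Request:
{"fn": "arm_command", "kwargs": {"series": [[0,0,0,0.025,0,-0.0005,1],[0,0,0,0.02,0,0,1],[0,0,0,0.01,0,0,1],[0,0,0,0,0,0,1],[0,0,0,0,0,0,1],[0,0,0,0,0,0,1],[0,0,0,0,0,0,1],[0,0,0,0,0,0,1],[0,0,0,0,0,0,1],[0,0,0,0,0,0,1]]}}

```text
time: 35.4
tool_pos: [505.7, 109.0, 145.7]
eef_rot: [-1.06, 1.297, 1.06]
wrist_force: [-0.3, -0.0, -3.0]
opening: 59.2
```

```bash
python3 look.py 16
```

```text
t 35.4 pos [505.7 109.  145.7] mag [ 0.3 -0.8] ang 78.52 tilt [-1. -0. -0.] F [-0.3 -0.  -3. ] open 59.2
  turn about tool x: 0.02  then shift mm x,y,z: 27.7 0.3 0.8
```

View pics/s16.png

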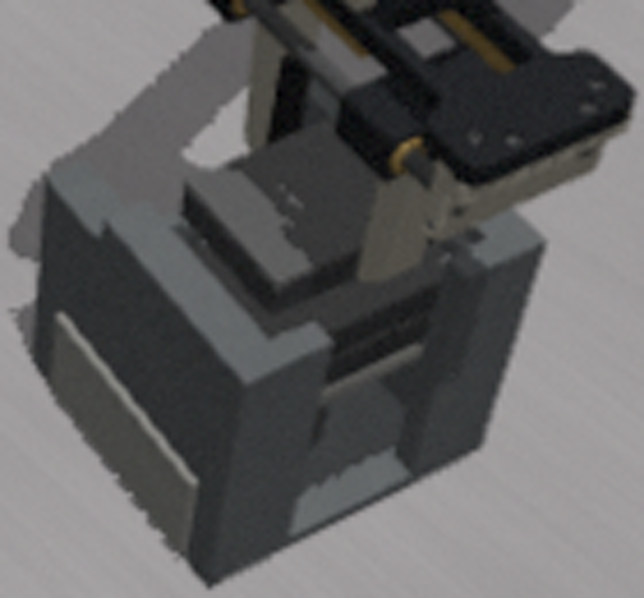

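It's in the same position as the earlier tiles, so I repeat the insertion.

Request:
{"fn": "arm_command", "kwargs": {"series": [[0,0,0,0.003,0.0008,0.0005,1],[0,0,0,0.003,0,0,1],[0,0,0,0.003,0,0,1],[0,0,0,0.003,0,0,1],[0,0,0,0.003,0,0,1],[0,0,0,0.003,0,0,1],[0,0,0,0.003,0,0,1],[0,0,0,0,0,0,1],[0,0,0,0,0,0,1],[0,0,0,0,0,0,1]]}}

```text
time: 36.75
tool_pos: [505.1, 109.6, 124.8]
eef_rot: [-1.06, 1.297, 1.06]
wrist_force: [0.2, -0.3, -1.7]
opening: 59.4
```

Request:
{"fn": "arm_command", "kwargs": {"series": [[0,0,0,0.003,0,0,1],[0,0,0,0.003,0,0,1],[0,0,0,0.003,0,0,1],[0,0,0,0.003,0,0,1],[0,0,0,0.003,0,0,1],[0,0,0,0.003,0,0,1],[0,0,0,0.003,0,0,1],[0,0,0,0.003,0,0,1],[0,0,0,0,0,0,1],[0,0,0,0,0,0,1]]}}

```text
time: 38.0
tool_pos: [505.1, 109.6, 101.1]
eef_rot: [-1.061, 1.297, 1.06]
wrist_force: [-2.4, -0.1, 5.6]
opening: 59.6
```

```bash
python3 look.py 17
```

```text
t 38.0 pos [505.1 109.6 101.1] mag [-0.3 -0.3] ang 78.52 tilt [-1. -0.  0.] F [-2.4 -0.1  5.6] open 59.6
  turn about tool x: 0.02  then shift mm x,y,z: -16.9 -0.3 0.3
```

View pics/s17.png

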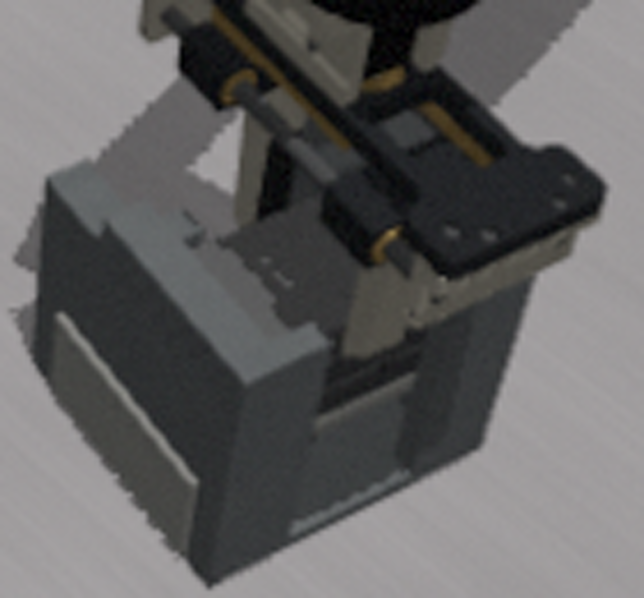

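Seated. I release and move on to the last tile at about (481,-313.4), axis 159.6°.

Request:
{"fn": "arm_command", "kwargs": {"series": [[0,0,0,0,0,0,-1],[0,0,0,0,0,0,-1],[0,0,0,0,0,0,-1],[0,0,0,0,0,0,-1],[0,0,0,-0.03,0,0,-1],[0,0,0,-0.04,0,0,-1],[0,0,0,-0.04,0,0,-1],[0,0,0,0,0,-0.04,-1],[0,0,0,0,0,-0.04,-1],[0,0,0,0,0,-0.04,-1]]}}

```text
time: 39.35
tool_pos: [480.7, -9.0, 210.7]
eef_rot: [-1.061, 1.297, 1.06]
wrist_force: [-0.1, 0.1, -0.2]
opening: 93.1
```

```bash
python3 meas.py; python3 -c "
from h import *
go([481.2,-313.4,60],69.6)"
```

```text
top (array([352., 156.]), array([ 787.8, -149. ], dtype=float32), array([ 807.2, -138.6]), array([115.4, 199.3]), 9.4)
top (array([428., 297.]), array([ 479.7, -313.9], dtype=float32), array([ 480. , -314.2]), array([66. , 98.9]), 159.6)
scene [280.5 197.3] [ 482.7 -312.8]
t 39.45 pos [480.6 -10.5 210.8] mag [  -0.5 -122.8] ang 78.36 tilt [-1.    -0.    -0.001] F [-0.2  0.8  0.2] open 93.0
  turn about tool x: 8.76  then shift mm x,y,z: 150.8 -106.2 -283.7
```

View pics/sm.png

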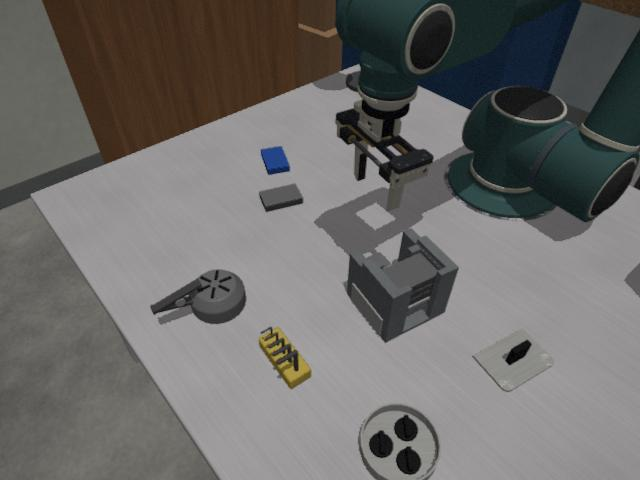

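Request:
{"fn": "arm_command", "kwargs": {"series": [[8.8,0,0,0,0,0,-1],[0,0,0,0,-0.0133,-0.0357,-1],[0,0,0,0,-0.0133,-0.0357,-1],[0,0,0,0,-0.0133,-0.0357,-1],[0,0,0,0,-0.0133,-0.0357,-1],[0,0,0,0,-0.0133,-0.0357,-1],[0,0,0,0.04,-0.0133,-0.0357,-1],[0,0,0,0.04,-0.0133,-0.0357,-1],[0,0,0,0.04,-0.0133,-0.0357,-1],[0,0,0,0.03,0,0,-1]]}}

```text
time: 40.7
tool_pos: [481.6, -314.0, 58.5]
eef_rot: [-0.942, 1.357, 0.944]
wrist_force: [-0.1, 0.6, 0.1]
opening: 92.7
```

```bash
python3 -c "
from h import *
im=eyes.camera('scene')
cv2.imwrite('pics/s18.png',cv2.resize(im[110:270,200:360],None,fx=3.7,fy=3.7,interpolation=cv2.INTER_CUBIC)[:,:,::-1])
go([481.2,-313.4,4],69.6)"
```

```text
t 40.75 pos [ 480.4 -312.2   54.7] mag [  59.6 -418.5] ang 69.63 tilt [-1.     0.006  0.002] F [-1.1  1.6 -5.1] open 92.7
  turn about tool x: 0.03  then shift mm x,y,z: 50.7 -1.2 -0.9
```

View pics/s18.png

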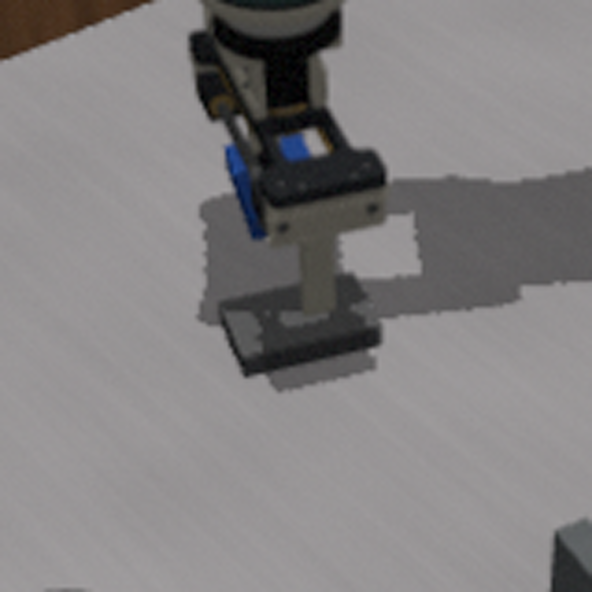

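Request:
{"fn": "arm_command", "kwargs": {"series": [[0,0,0,0.025,-0.0005,0,-1],[0,0,0,0.02,0,0,-1],[0,0,0,0.01,0,0,-1],[0,0,0,0.001,0,0,-1],[0,0,0,0,0,0,1],[0,0,0,0,0,0,1],[0,0,0,0,0,0,1],[0,0,0,0,0,0,1],[0,0,0,-0.01,0,0,1],[0,0,0,-0.03,0,0,1]], "squeeze": 45}}

```text
time: 42.0
tool_pos: [481.5, -312.3, 44.0]
eef_rot: [-0.942, 1.357, 0.947]
wrist_force: [-0.3, 0.8, -2.6]
opening: 59.6
```

```bash
python3 -c "
from h import *
go([*m2w(-0.5,0),200])"
```

```text
t 42.0 pos [ 481.5 -312.3   44. ] mag [  60.7 -418.4] ang 69.71 tilt [-1.     0.003  0.001] F [-0.3  0.8 -2.6] open 59.6
  turn about tool x: -8.78  then shift mm x,y,z: -156.0 61.2 418.4
```

Request:
{"fn": "arm_command", "kwargs": {"series": [[-8.8,0,0,-0.045,0,0,1],[0,0,0,-0.045,0.0065,0.0465,1],[0,0,0,-0.033,0.0065,0.0465,1],[0,0,0,-0.033,0.0068,0.0465,1],[0,0,0,0,0.0069,0.0465,1],[0,0,0,0,0.0069,0.0465,1],[0,0,0,0,0.0069,0.0465,1],[0,0,0,0,0.0069,0.0465,1],[0,0,0,0,0.0069,0.0465,1],[0,0,0,0,0.0069,0.0465,1]]}}

```text
time: 43.25
tool_pos: [505.2, 109.1, 199.4]
eef_rot: [-1.06, 1.297, 1.06]
wrist_force: [0.9, -0.3, -2.7]
opening: 59.5
```

```bash
python3 -c "
from h import *
go([*m2w(-0.5,0),146])"
```

```text
t 43.25 pos [505.2 109.1 199.4] mag [-0.1 -0.7] ang 78.52 tilt [-1. -0.  0.] F [ 0.9 -0.3 -2.7] open 59.5
  turn about tool x: 0.02  then shift mm x,y,z: 53.4 0.4 0.7
```

Request:
{"fn": "arm_command", "kwargs": {"series": [[0,0,0,0.025,0,0.001,1],[0,0,0,0.02,0,0,1],[0,0,0,0.009,0,0,1],[0,0,0,0,0,0,1],[0,0,0,0,0,0,1],[0,0,0,0,0,0,1],[0,0,0,0,0,0,1],[0,0,0,0,0,0,1],[0,0,0,0,0,0,1],[0,0,0,0,0,0,1]]}}

```text
time: 44.5
tool_pos: [505.8, 108.5, 144.9]
eef_rot: [-1.06, 1.297, 1.06]
wrist_force: [-0.1, 0.1, -2.1]
opening: 59.2
```

```bash
python3 look.py 19
```

```text
t 44.5 pos [505.8 108.5 144.9] mag [ 0.5 -1.2] ang 78.52 tilt [-1.  0. -0.] F [-0.1  0.1 -2.1] open 59.2
  turn about tool x: 0.02  then shift mm x,y,z: 26.9 0.5 1.2
```

View pics/s19.png

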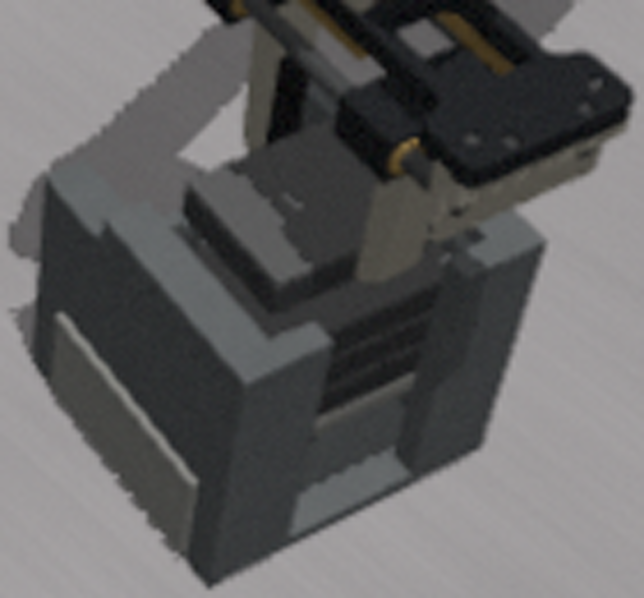

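Request:
{"fn": "arm_command", "kwargs": {"series": [[0,0,0,0.003,0.0009,0.0007,1],[0,0,0,0.003,0,0,1],[0,0,0,0.003,0,0,1],[0,0,0,0.003,0,0,1],[0,0,0,0.003,0,0,1],[0,0,0,0.003,0,0,1],[0,0,0,0.002,0,0,1],[0,0,0,0,0,0,1],[0,0,0,0,0,0,1],[0,0,0,0,0,0,1]]}}

```text
time: 45.85
tool_pos: [505.1, 109.4, 125.0]
eef_rot: [-1.06, 1.297, 1.06]
wrist_force: [-0.4, -0.1, -2.5]
opening: 59.5
```

Request:
{"fn": "arm_command", "kwargs": {"series": [[0,0,0,0.003,0,0,1],[0,0,0,0.003,0,0,1],[0,0,0,0.003,0,0,1],[0,0,0,0.003,0,0,1],[0,0,0,0.003,0,0,1],[0,0,0,0.003,0,0,1],[0,0,0,0.003,0,0,1],[0,0,0,0.003,0,0,1],[0,0,0,0.002,0,0,1],[0,0,0,0,0,0,1]]}}

```text
time: 47.1
tool_pos: [505.2, 109.4, 99.6]
eef_rot: [-1.061, 1.297, 1.06]
wrist_force: [-2.6, -0.7, 6.4]
opening: 59.5
```

```bash
python3 look.py 20
```

```text
t 47.1 pos [505.2 109.4  99.6] mag [-0.2 -0.5] ang 78.52 tilt [-1.    -0.001  0.   ] F [-2.6 -0.7  6.4] open 59.5
  turn about tool x: 0.02  then shift mm x,y,z: -18.4 -0.2 0.5
```

View pics/s20.png

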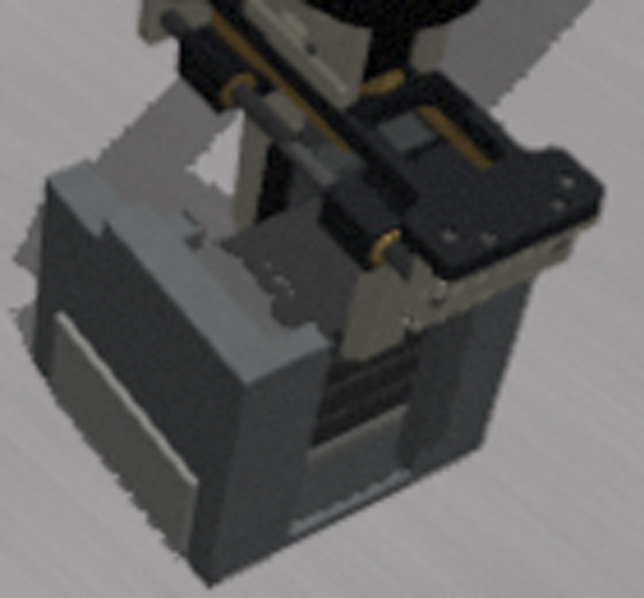

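Request:
{"fn": "arm_command", "kwargs": {"series": [[0,0,0,0.002,0,0,1],[0,0,0,0,0,0,1],[0,0,0,0,0,0,-1],[0,0,0,0,0,0,-1],[0,0,0,0,0,0,-1],[0,0,0,0,0,0,-1],[0,0,0,-0.03,0,0,-1],[0,0,0,-0.04,0,0,-1],[0,0,0,-0.04,0,0,-1],[0,0,0,0,0,0,-1]]}}

```text
time: 48.45
tool_pos: [506.1, 109.5, 210.1]
eef_rot: [-1.062, 1.293, 1.058]
wrist_force: [0.3, -1.2, 0.3]
opening: 92.9
```

```bash
python3 -c "
from h import *
go([430,320,200])"
```

```text
t 48.45 pos [506.1 109.5 210.1] mag [ 0.6 -0.1] ang 78.51 tilt [-1.    -0.004  0.002] F [ 0.3 -1.2  0.3] open 92.9
  turn about tool x: 0.02  then shift mm x,y,z: 10.1 116.5 191.1
```

Request:
{"fn": "arm_command", "kwargs": {"series": [[0,0,0,0,0.0233,0.0382,-1],[0,0,0,0,0.0233,0.0382,-1],[0,0,0,0,0.0233,0.0382,-1],[0,0,0,0,0.0233,0.0382,-1],[0,0,0,0,0.0233,0.0382,-1],[0,0,0,0,0,0,-1],[0,0,0,0,0,0,-1],[0,0,0,0,0,0,-1],[0,0,0,0,0,0,-1],[0,0,0,0,0,0,-1]]}}

```text
time: 49.7
tool_pos: [429.2, 319.3, 206.9]
eef_rot: [-1.06, 1.298, 1.06]
wrist_force: [0.7, 0.0, 0.1]
opening: 92.6
```

```bash
python3 look.py 21; python3 -c "
from h import *
go([430,320,14])
im=eyes.camera('scene');cv2.imwrite('pics/s21b.png',im[:,:,::-1])
im=eyes.camera('top');cv2.imwrite('pics/t21b.png',im[:,:,::-1])"
```

```text
t 49.7 pos [429.2 319.3 206.9] mag [-116.6  190.1] ang 78.47 tilt [-1. -0.  0.] F [0.7 0.  0.1] open 92.6
  turn about tool x: -0.03  then shift mm x,y,z: 88.9 -116.6 -190.1
t 49.8 pos [429.1 319.5 207. ] mag [-116.7  190.3] ang 78.49 tilt [-1. -0.  0.] F [0.5 0.1 0.4] open 93.0
  turn about tool x: -0.01  then shift mm x,y,z: 193.0 -0.8 0.6
```

View pics/s21.png

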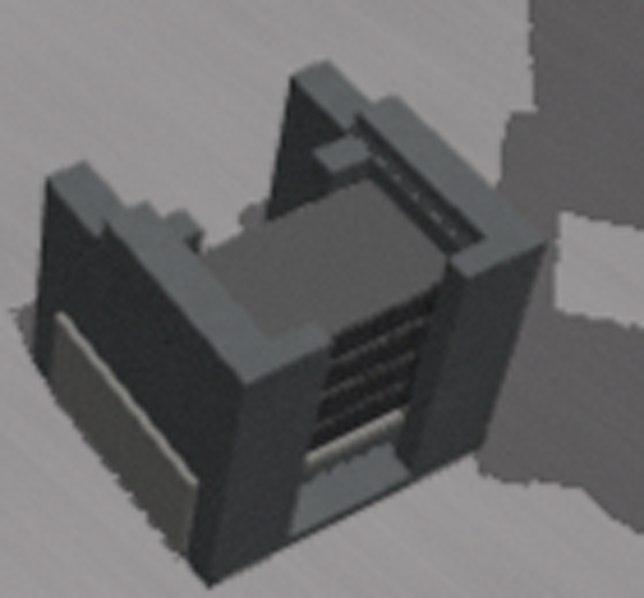

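View pics/t21.png

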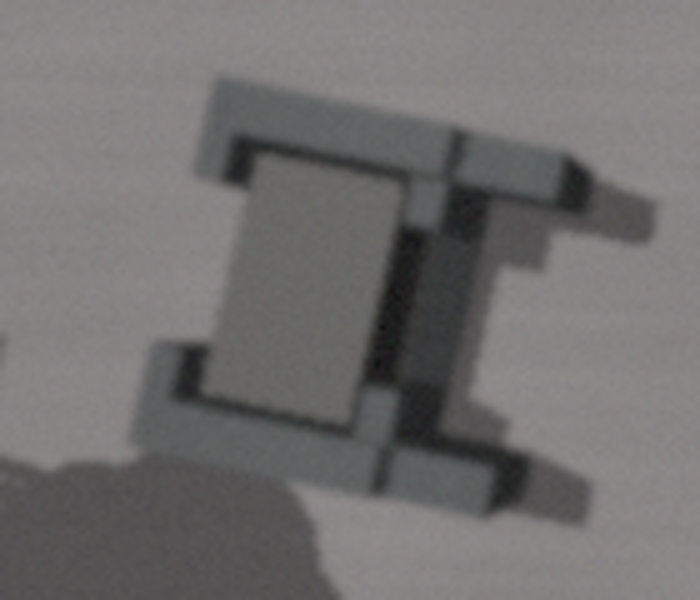

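View pics/s21b.png

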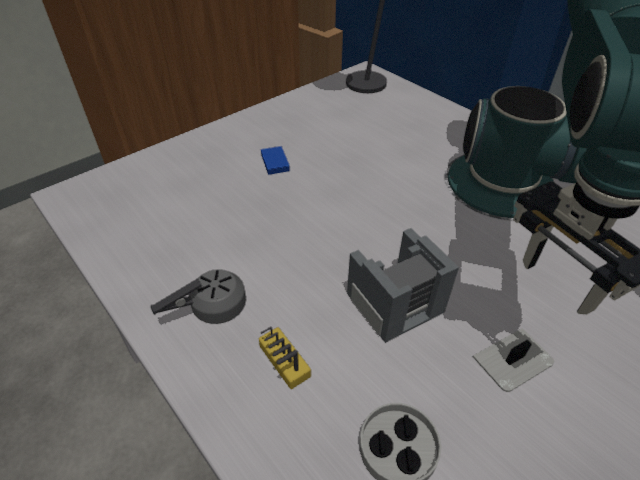

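```bash
python3 -c "
from h import *
def tri(a,b):
  Ps=[]
  for n in('top','scene'):
    K,Rm,t=cam(n);Ps.append(K@np.c_[Rm,t])
  X=cv2.triangulatePoints(Ps[0],Ps[1],np.array(a,float).reshape(2,1),np.array(b,float).reshape(2,1))[:,0];X=X[:3]/X[3];return w2m(X).round(1),X[2].round(1)
f=lambda u,v:(340+u/4.6-.4,215+v/4.6-.4)
g=lambda u,v:(160+u/5-.4,225+v/5-.4)
print('tile corner',tri(g(352,425),f(370,178)))
print('front stop top corner -x inner',tri(g(367,387),f(316,152)),'exp -32,-34 or -48,120')
print('sill end outer -x',tri(g(490,517),f(327,62)),'lip back outer -x',tri(g(135,445),f(547,240)),'+x',tri(g(218,77),f(244,383)))
# tab in both
im=eyes.camera('top'); cv2.imwrite('pics/t22.png',cv2.resize(im[240:400,60:220],None,fx=3.7,fy=3.7,interpolation=cv2.INTER_CUBIC)[:,:,::-1])
im=eyes.camera('scene'); cv2.imwrite('pics/s22.png',cv2.resize(im[310:410,460:580],None,fx=5,fy=5,interpolation=cv2.INTER_CUBIC)[:,:,::-1])
"
```

```text
tile corner (array([-49.4, -29.9]), np.float64(110.2))
front stop top corner -x inner (array([-29.5, -38. ]), np.float64(128.4)) exp -32,-34 or -48,120
sill end outer -x (array([-71.8, -90.6]), np.float64(115.7)) lip back outer -x (array([-72.9,  44.8]), np.float64(132.0)) +x (array([70.7, 46.3]), np.float64(132.9))
```

View pics/t22.png

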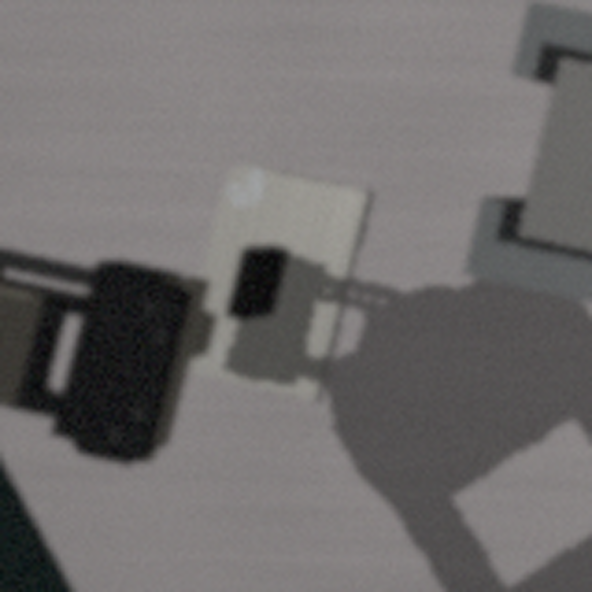

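View pics/s22.png

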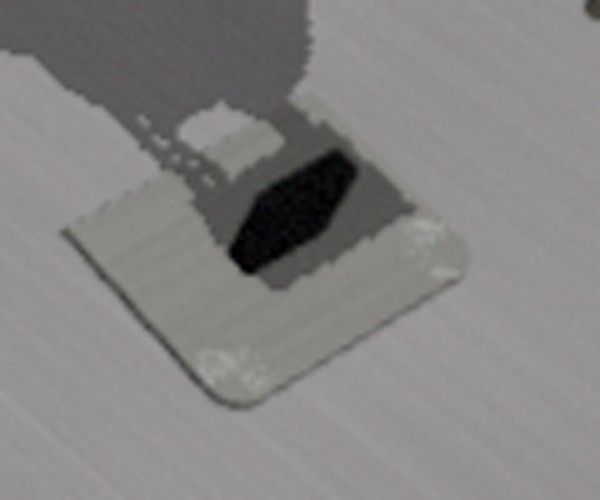

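The top tile's corner triangulates at about 110–114 mm, which is below the slot. Now I regrasp the shutter exactly where I released it.

Request:
{"fn": "arm_command", "kwargs": {"series": [[0,0,0,0.045,-0.0009,0.0006,-1],[0,0,0,0.045,0,0,-1],[0,0,0,0.04,0,0,-1],[0,0,0,0.03,0,0,-1],[0,0,0,0.02,0,0,-1],[0,0,0,0.01,0,0,-1],[0,0,0,0.004,0,0,-1],[0,0,0,0,0,0,-1],[0,0,0,0,0,0,-1],[0,0,0,0,0,0,-1]]}}

```text
time: 51.25
tool_pos: [430.1, 320.3, 13.4]
eef_rot: [-1.06, 1.297, 1.06]
wrist_force: [0.3, 0.0, 0.2]
opening: 93.3
```

```bash
python3 -c "
from h import *
go([430.3,319.8,11])"
```

```text
t 51.25 pos [430.1 320.3  13.4] mag [-115.8  191.3] ang 78.52 tilt [-1.    -0.001  0.001] F [0.3 0.  0.2] open 93.3
  turn about tool x: 0.02  then shift mm x,y,z: 2.4 -0.3 -0.5
```

Request:
{"fn": "arm_command", "kwargs": {"series": [[0,0,0,0.002,-0.0003,-0.0004,-1],[0,0,0,0,0,0,1],[0,0,0,0,0,0,1],[0,0,0,0,0,0,1],[0,0,0,0,0,0,1],[0,0,0,0,0,0,1],[0,0,0,0,0,0,1],[0,0,0,0,0,0,1],[0,0,0,-0.02,0,0,1],[0,0,0,-0.04,0,0,1]], "squeeze": 55}}

```text
time: 52.5
tool_pos: [429.6, 319.3, 71.5]
eef_rot: [-1.06, 1.3, 1.061]
wrist_force: [0.3, -0.1, 0.1]
opening: 7.3
```

```bash
python3 -c "
from h import *
T=m2w(-1.6,-140); print(T, MR@np.array([-0.4,-140])+[504.3,109.4])
go([*(MR@np.array([-0.4,-140])+[504.3,109.4]),200])"
```

```text
[476.01105436 -27.06841157] [475.98694731 -27.70773518]
t 52.5 pos [429.6 319.3  71.5] mag [-116.2  190.2] ang 78.51 tilt [-1.     0.002 -0.001] F [ 0.3 -0.1  0.1] open 7.3
  turn about tool x: 0.01  then shift mm x,y,z: -128.5 -114.7 -330.8
```

The opening reads 7.3 mm with no load, so the grip may have failed. I'll look.

```bash
python3 -c "
from h import *
im=eyes.camera('scene');cv2.imwrite('pics/s23.png',cv2.resize(im[250:430,440:640],None,fx=3.3,fy=3.3)[:,:,::-1])
go([430.3,319.8,11])"
```

```text
t 52.55 pos [431.6 320.8  78.3] mag [-114.4  192. ] ang 78.52 tilt [-1.    -0.004  0.004] F [2.3 1.4 6.8] open 3.8
  turn about tool x: 0.02  then shift mm x,y,z: 67.3 1.1 -1.2
```

View pics/s23.png

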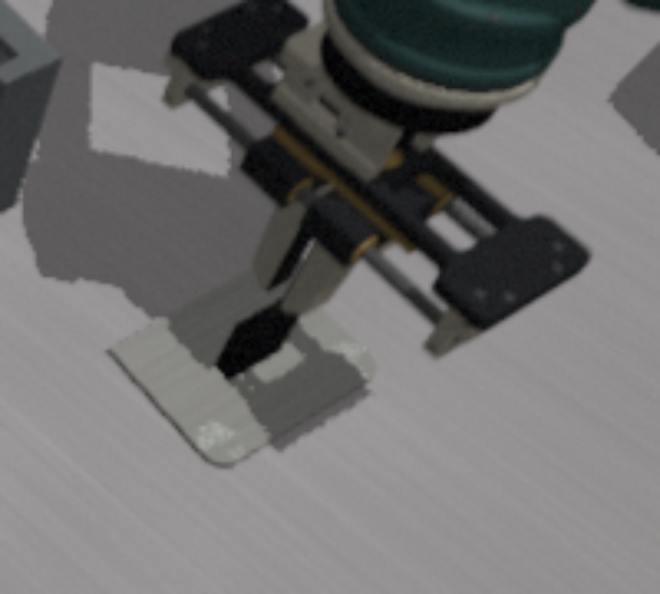

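Request:
{"fn": "arm_command", "kwargs": {"series": [[0,0,0,-0.03,0,0,-1],[0,0,0,-0.04,0,0,-1],[0,0,0,-0.04,0,0,-1],[0,0,0,0,0,0,-1],[0,0,0,0,0,0,-1],[0,0,0,0,0,0,-1],[0,0,0,0,0,0,-1],[0,0,0,0,0,0,-1],[0,0,0,0,0,0,-1],[0,0,0,0,0,0,-1]]}}

```text
time: 53.8
tool_pos: [430.1, 319.7, 180.9]
eef_rot: [-1.06, 1.297, 1.06]
wrist_force: [0.2, 0.1, 0.0]
opening: 92.3
```

```bash
python3 -c "
from h import *
im=eyes.camera('top'); cv2.imwrite('pics/t24.png',cv2.resize(im[240:400,60:220],None,fx=3.7,fy=3.7,interpolation=cv2.INTER_CUBIC)[:,:,::-1])
im=eyes.camera('scene'); cv2.imwrite('pics/s24.png',cv2.resize(im[310:410,460:580],None,fx=5,fy=5,interpolation=cv2.INTER_CUBIC)[:,:,::-1])
go([430.3,319.8,11])"
```

```text
t 53.9 pos [430.1 319.7 180.9] mag [-115.7  190.7] ang 78.51 tilt [-1.  0. -0.] F [0.6 0.2 0.1] open 92.9
  turn about tool x: 0.02  then shift mm x,y,z: 169.9 -0.1 0.1
```

View pics/t24.png

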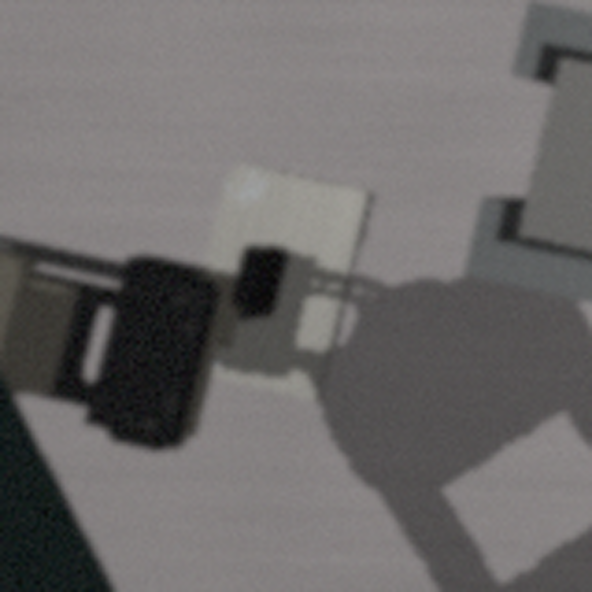

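View pics/s24.png

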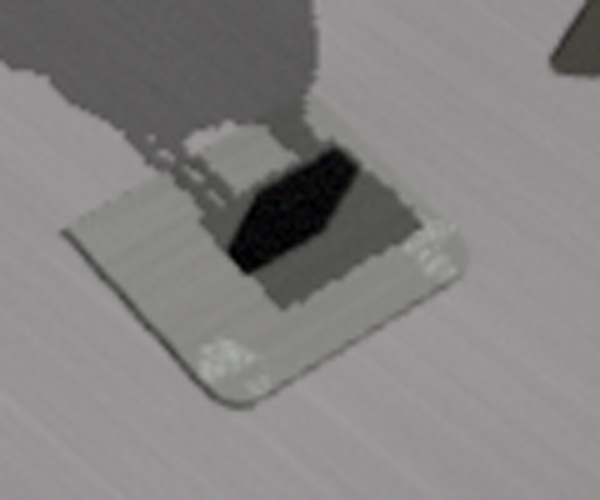

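The slack let the shutter drop back, but it is in virtually the same place: the same scene corners at (65,232) and (240,405). Regrasping.

Request:
{"fn": "arm_command", "kwargs": {"series": [[0,0,0,0.045,-0.0001,0.0001,-1],[0,0,0,0.045,0,0,-1],[0,0,0,0.035,0,0,-1],[0,0,0,0.025,0,0,-1],[0,0,0,0.01,0,0,-1],[0,0,0,0.008,0,0,-1],[0,0,0,0,0,0,-1],[0,0,0,0,0,0,-1],[0,0,0,0,0,0,1],[0,0,0,0,0,0,1]]}}

```text
time: 55.15
tool_pos: [430.4, 319.9, 13.2]
eef_rot: [-1.06, 1.297, 1.06]
wrist_force: [-0.4, -0.5, -0.1]
opening: 77.3
```

Request:
{"fn": "arm_command", "kwargs": {"series": [[0,0,0,0,0,0,1],[0,0,0,0,0,0,1],[0,0,0,0,0,0,1],[0,0,0,0,0,0,1],[0,0,0,0,0,0,1],[0,0,0,0,0,0,1],[0,0,0,-0.01,0,0,1],[0,0,0,-0.02,0,0,1],[0,0,0,0,0,0,1],[0,0,0,0,0,0,1]], "squeeze": 50}}

```text
time: 56.4
tool_pos: [430.3, 319.8, 43.0]
eef_rot: [-1.06, 1.297, 1.06]
wrist_force: [-0.1, 0.4, -2.4]
opening: 11.7
```

```bash
python3 -c "
from h import *
im=eyes.camera('scene');cv2.imwrite('pics/s25.png',cv2.resize(im[250:430,440:640],None,fx=3.3,fy=3.3)[:,:,::-1])
go([*(MR@np.array([-0.4,-140])+[504.3,109.4]),200])"
```

```text
t 56.45 pos [430.1 319.7  42.6] mag [-115.7  190.7] ang 78.52 tilt [-1.  0. -0.] F [-0.2 -1.  -2.8] open 12.3
  turn about tool x: 0.02  then shift mm x,y,z: -157.4 -114.2 -331.3
```

View pics/s25.png

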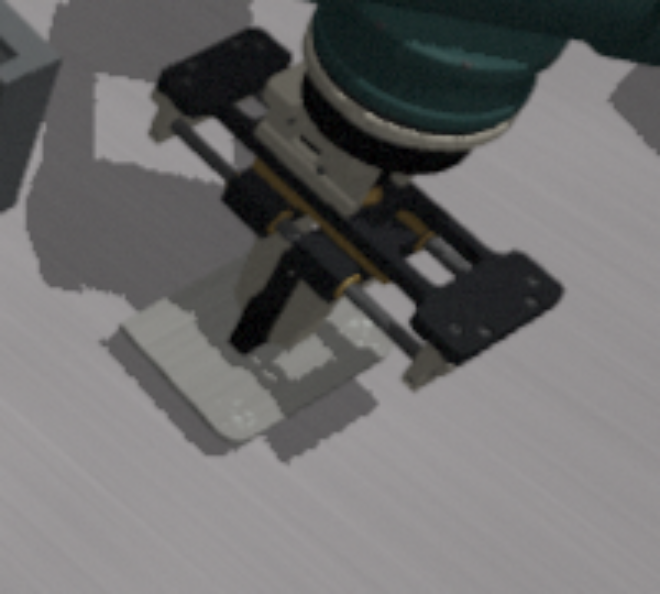

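Gripped firmly this time (12 mm opening, −2.8 N load, level). Carrying it to in front of the sills.

Request:
{"fn": "arm_command", "kwargs": {"series": [[0,0,0,-0.05,0,0,1],[0,0,0,-0.055,0,0,1],[0,0,0,-0.052,0,0,1],[0,0,0,0,-0.0143,-0.0414,1],[0,0,0,0,-0.0143,-0.0414,1],[0,0,0,0,-0.0143,-0.0414,1],[0,0,0,0,-0.0143,-0.0414,1],[0,0,0,0,-0.0143,-0.0414,1],[0,0,0,0,-0.0143,-0.0414,1],[0,0,0,0,-0.0143,-0.0414,1]]}}

```text
time: 57.7
tool_pos: [470.5, 14.4, 199.4]
eef_rot: [-1.06, 1.298, 1.061]
wrist_force: [1.3, 0.6, -2.5]
opening: 11.9
```

Request:
{"fn": "arm_command", "kwargs": {"series": [[0,0,0,0,-0.0141,-0.0415,1],[0,0,0,0.02,0,0,1],[0,0,0,0.02,0,0,1],[0,0,0,0.01,0,0,1],[0,0,0,0,0,0,1],[0,0,0,0,0,0,1],[0,0,0,0,0,0,1],[0,0,0,0,0,0,1],[0,0,0,0,0,0,1],[0,0,0,0,0,0,1]]}}

```text
time: 58.95
tool_pos: [476.2, -27.6, 149.9]
eef_rot: [-1.06, 1.297, 1.06]
wrist_force: [-0.2, -0.0, -2.3]
opening: 11.4
```

```bash
python3 -c "
from h import *
im=eyes.camera('scene');cv2.imwrite('pics/s26.png',cv2.resize(im[190:350,320:480],None,fx=3.7,fy=3.7,interpolation=cv2.INTER_CUBIC)[:,:,::-1])
im=eyes.camera('top');cv2.imwrite('pics/t26.png',cv2.resize(im[225:345,190:340],None,fx=5,fy=5,interpolation=cv2.INTER_CUBIC)[:,:,::-1])
go([*(MR@np.array([-0.4,-100])+[504.3,109.4]),134])"
```

```text
t 59.05 pos [476.2 -27.7 149.9] mag [  -1.3 -140.5] ang 78.51 tilt [-1. -0.  0.] F [ 0.3  0.7 -2.4] open 11.6
  turn about tool x: 0.01  then shift mm x,y,z: 15.9 0.2 39.9
```

View pics/s26.png

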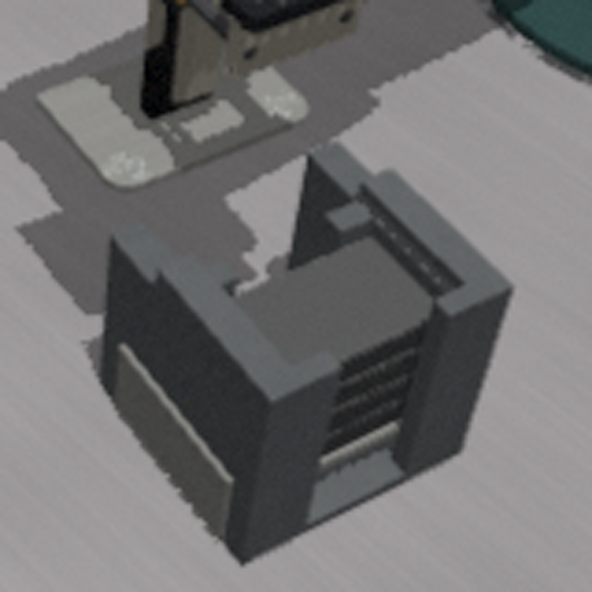

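View pics/t26.png

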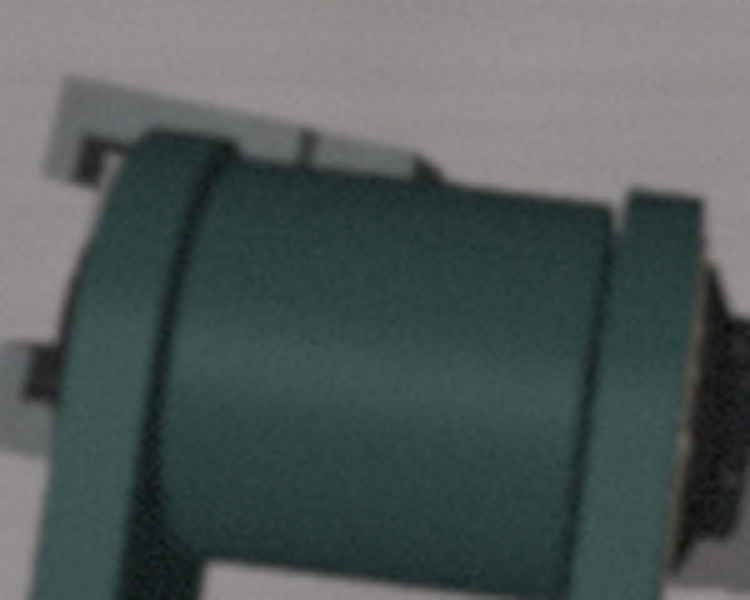

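```bash
python3 -c "
from h import *
f=lambda u,v:(320+u/3.7-.4,190+v/3.7-.4)
print(w2m(ray('scene',[f(38,98),f(100,173),f(309,107),f(125,186),f(290,127)],142)).round(1))
print(w2m(ray('scene',[f(38,101),f(100,177),f(309,112)],137.2)).round(1))
print('mag',w2m(ray('scene',[f(274,402),f(514,290)],135)).round(1))
"
```

```text
[[  65.9 -174. ]
 [  66.9 -109.7]
 [ -55.5  -98.8]
 [  60.8  -95.7]
 [ -37.6  -91. ]]
[[  64.3 -176.5]
 [  65.6 -111.3]
 [ -56.9  -99.6]]
mag [[ 71.6  48.6]
 [-69.   48.9]]
```

By the scene camera the shutter may sit about 3 mm off towards +x, but that's at the limit of its resolution. I'll bring it to the pose it had when drawn out (scene2.png) and compare the pictures directly.

Request:
{"fn": "arm_command", "kwargs": {"series": [[0,0,0,0.008,0,0.0023,1],[0,0,0,0.008,0,0.0023,1],[0,0,0,0,0,0,1],[0,0,0,0,0,0,1],[0,0,0,0,0,0,1],[0,0,0,0,0,0,1],[0,0,0,0,0,0,1],[0,0,0,0,0,0,1],[0,0,0,0,0,0,1],[0,0,0,0,0,0,1]]}}

```text
time: 60.3
tool_pos: [477.1, -23.1, 133.9]
eef_rot: [-1.06, 1.297, 1.06]
wrist_force: [0.0, 0.4, -1.7]
opening: 11.4
```

```bash
python3 -c "
from h import *
im=eyes.camera('scene');cv2.imwrite('pics/scene27.png',im[:,:,::-1])
a=cv2.imread('pics/scene2.png')[200:260,310:420];b=im[200:260,310:420,::-1]
k=dict(fx=7,fy=4.9,interpolation=cv2.INTER_CUBIC)
cv2.imwrite('pics/cmp.png',np.vstack([cv2.resize(a,None,**k),cv2.resize(b,None,**k)]))
go([*(MR@np.array([-0.4,-100])+[504.3,109.4]),134])"
```

```text
t 60.35 pos [477.1 -23.1 133.9] mag [  -1.3 -135.9] ang 78.52 tilt [-1.  0.  0.] F [ 0.4 -0.5 -2. ] open 11.5
  turn about tool x: 0.02  then shift mm x,y,z: -0.1 0.2 35.3
```

View pics/cmp.png

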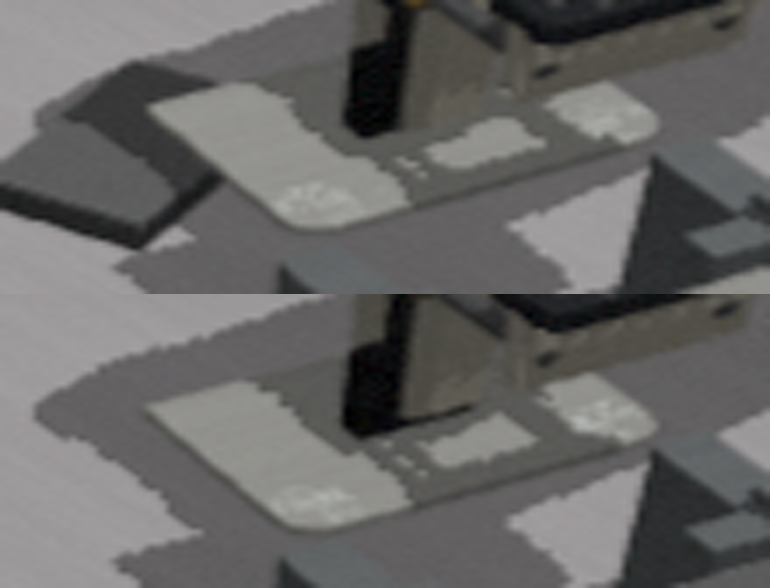

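```bash
python3 -c "
import cv2,numpy as np
a=cv2.imread('pics/scene2.png');b=cv2.imread('pics/scene27.png')
def z(im,y0,y1,x0,x1): return cv2.resize(im[y0:y1,x0:x1],None,fx=10,fy=10,interpolation=cv2.INTER_CUBIC)
L=np.vstack([z(a,215,245,328,368),z(b,215,245,328,368)]);R=np.vstack([z(a,210,240,372,410),z(b,210,240,372,410)])
o=cv2.convertScaleAbs(np.hstack([L,R]),alpha=1.4); print(o.shape)
for y in range(0,600,50): o[y,::6]=(0,255,255)
cv2.imwrite('pics/cmp2.png',o)
"
```

```text
(600, 780, 3)
```

View pics/cmp2.png

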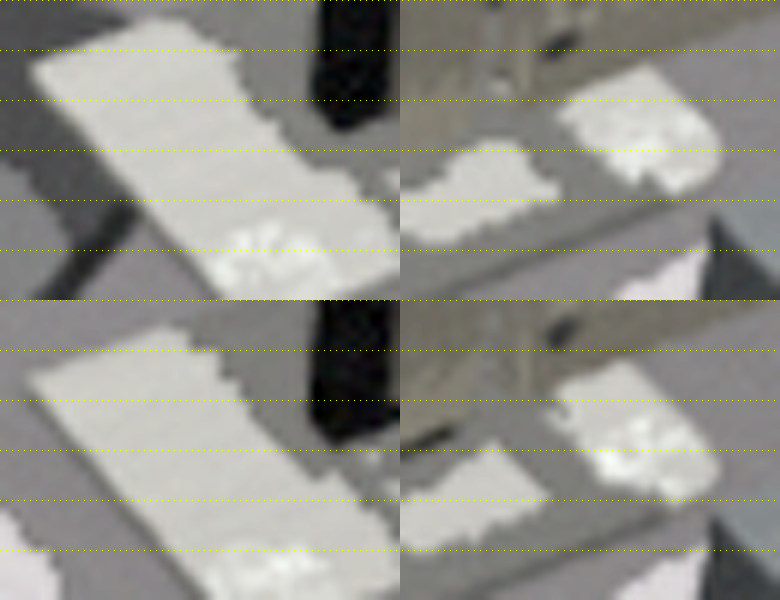

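The shutter has the same outline, only about 1 px lower because it's gripped higher on the tab, with a possible +0.5–1 mm in x. I'll lay it on the sills and feel for contact.

Request:
{"fn": "arm_command", "kwargs": {"series": [[0,0,0,-0.008,0.0005,0,1],[0,0,0,0,0,0.01,1],[0,0,0,0,0,0.01,1],[0,0,0,0,0,0.01,1],[0,0,0,0,0,0.01,1],[0,0,0,0,0,0,1],[0,0,0,0,0,0,1],[0,0,0,0.002,0,0,1],[0,0,0,0,0,0,1],[0,0,0,0,0,0,1]], "squeeze": 30}}

```text
time: 61.6
tool_pos: [484.6, 16.0, 139.9]
eef_rot: [-1.06, 1.298, 1.06]
wrist_force: [0.2, -0.6, -1.8]
opening: 11.9
```

```bash
python3 look.py 28
```

```text
t 61.6 pos [484.6  16.  139.9] mag [ -1.8 -96. ] ang 78.5 tilt [-1.  0. -0.] F [ 0.2 -0.6 -1.8] open 11.9
  turn about tool x: 0.0  then shift mm x,y,z: 21.9 -1.8 96.0
```

View pics/s28.png

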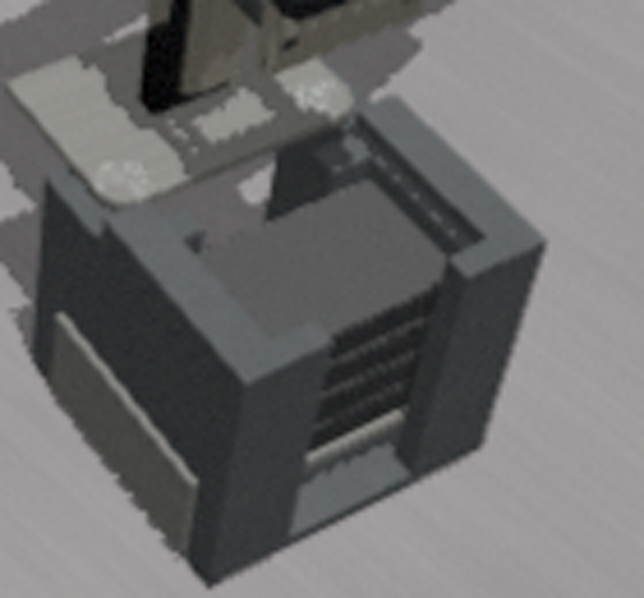

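Request:
{"fn": "arm_command", "kwargs": {"series": [[0,0,0,0.001,0,0,1],[0,0,0,0.001,0,0,1],[0,0,0,0.001,0,0,1],[0,0,0,0.001,0,0,1],[0,0,0,0,0,0,1],[0,0,0,0,0,0,1],[0,0,0,0,0,0,1],[0,0,0,0,0,0,1],[0,0,0,0,0,0,1],[0,0,0,0,0,0,1]]}}

```text
time: 62.95
tool_pos: [484.6, 16.2, 137.2]
eef_rot: [-1.061, 1.297, 1.06]
wrist_force: [-6.9, -1.0, 12.8]
opening: 12.3
```

Request:
{"fn": "arm_command", "kwargs": {"series": [[0,0,0,0.001,0,0,1],[0,0,0,0.001,0,0,1],[0,0,0,0,0,0,1],[0,0,0,0,0,0,1],[0,0,0,0,0,0,1],[0,0,0,0,0,0,1],[0,0,0,0,0,0,1],[0,0,0,0,0,0,1],[0,0,0,0,0,0,1],[0,0,0,0,0,0,1]]}}

```text
time: 64.2
tool_pos: [484.8, 16.1, 137.1]
eef_rot: [-1.061, 1.296, 1.059]
wrist_force: [-17.8, -1.3, 32.4]
opening: 12.0
```

Request:
{"fn": "arm_command", "kwargs": {"series": [[0,0,0,-0.002,0,0,1],[0,0,0,-0.001,0,0,1],[0,0,0,0,0,0,1],[0,0,0,0,0,0,1],[0,0,0,0,0,0,1],[0,0,0,0,0,0,1],[0,0,0,0,0,0,1],[0,0,0,0,0,0,1],[0,0,0,0,0,0,1],[0,0,0,0,0,0,1]]}}

```text
time: 65.45
tool_pos: [484.8, 16.2, 137.2]
eef_rot: [-1.06, 1.297, 1.06]
wrist_force: [-1.5, -1.1, 7.1]
opening: 11.6
```

```bash
python3 look.py 29;  python3 -c "
from h import *
im=eyes.camera('scene');cv2.imwrite('pics/s29b.png',cv2.resize(im[210:265,335:425],None,fx=8.8,fy=8.8,interpolation=cv2.INTER_CUBIC)[:,:,::-1])"
```

```text
t 65.45 pos [484.8  16.2 137.2] mag [ -1.6 -95.9] ang 78.51 tilt [-1. -0.  0.] F [-1.5 -1.1  7.1] open 11.6
  turn about tool x: 0.02  then shift mm x,y,z: 19.2 -1.6 95.9
```

View pics/s29b.png

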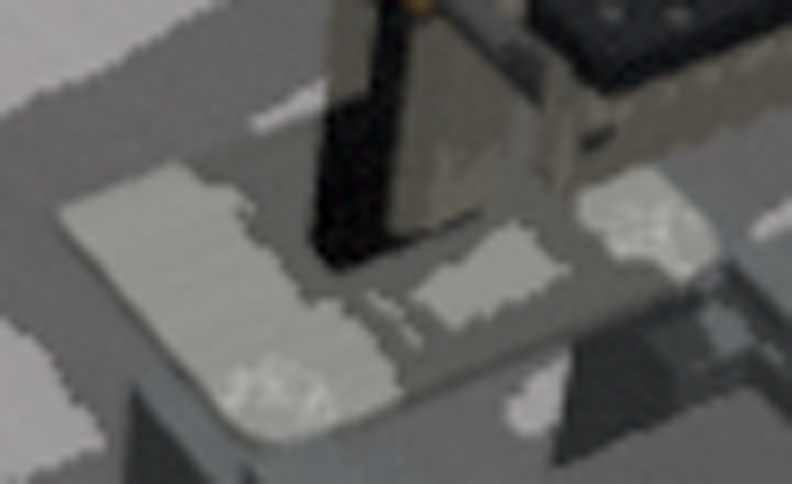

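View pics/t29.png

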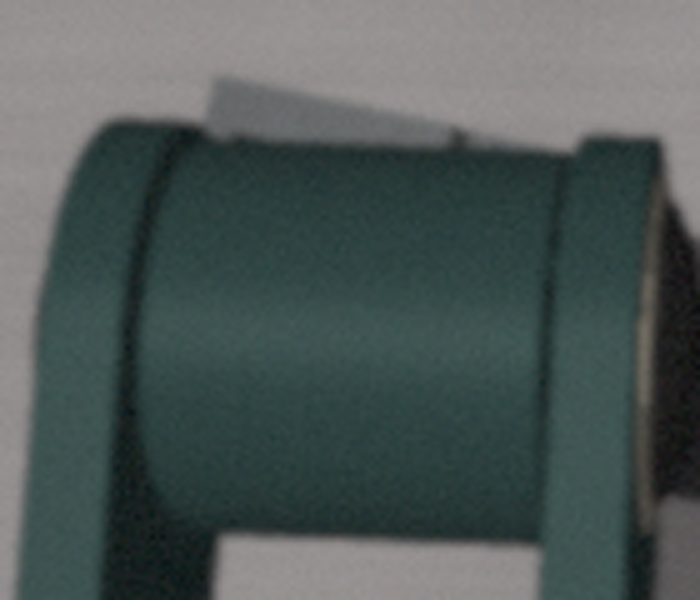

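```bash
python3 -c "
from h import *
f=lambda u,v:(335+u/8.8-.4,210+v/8.8-.4)
print('plate +x trailing, mid edge, -x corner',w2m(ray('scene',[f(58,208),f(200,370),f(718,243),f(280,437),f(690,275)],125)).round(1))
print('plate bottom',w2m(ray('scene',[f(58,215),f(190,380)],120)).round(1))
print('sill +x outer front',w2m(ray('scene',[f(128,385)],120)).round(1))
fs=lambda u,v:(340+u/4.6-.4,215+v/4.6-.4)
print(w2m(ray('scene',[fs(244,383),fs(546,241)],135)).round(1))
print(w2m(ray('scene',[fs(46,180)],120)).round(1))
"
```

```text
plate +x trailing, mid edge, -x corner [[  61.8 -136.6]
 [  61.   -79.8]
 [ -58.7  -57.4]
 [  56.8  -55.4]
 [ -47.3  -52.4]]
plate bottom [[  60.1 -139. ]
 [  61.6  -82.2]]
sill +x outer front [[ 73.9 -87.3]]
[[ 72.6  47.1]
 [-70.2  46.9]]
[[ 73.7 -86.1]]
```

View pics/s29.png

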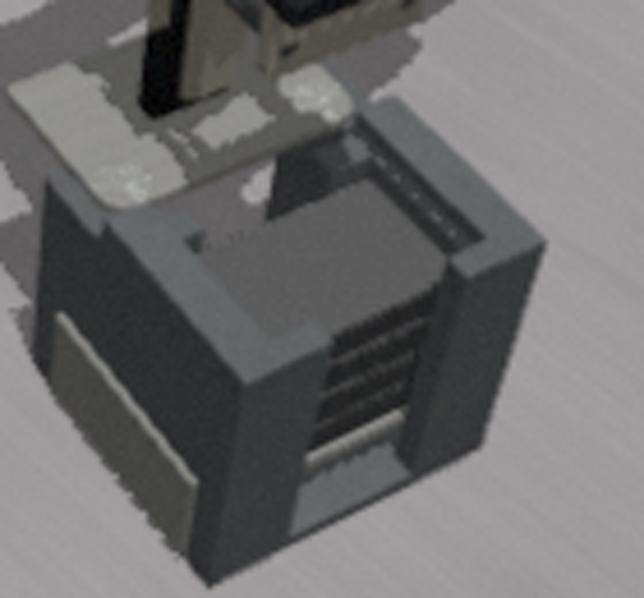

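The plate rests level on both sills and is centred to within about 1 mm. I ease off the pressure and push in gently, checking for jamming.

Request:
{"fn": "arm_command", "kwargs": {"series": [[0,0,0,-0.0008,0,0,1],[0,0,0,0,0,0.003,1],[0,0,0,0,0,0.003,1],[0,0,0,0,0,0.003,1],[0,0,0,0,0,0.003,1],[0,0,0,0,0,0.003,1],[0,0,0,0,0,0,1],[0,0,0,0,0,0,1],[0,0,0,0,0,0,1],[0,0,0,0,0,0,1]]}}

```text
time: 66.85
tool_pos: [487.6, 30.8, 137.7]
eef_rot: [-1.06, 1.297, 1.06]
wrist_force: [0.5, -0.1, -2.0]
opening: 12.2
```

```bash
python3 look.py 30
```

```text
t 66.85 pos [487.6  30.8 137.7] mag [ -1.8 -81. ] ang 78.51 tilt [-1.  0. -0.] F [ 0.5 -0.1 -2. ] open 12.2
  turn about tool x: 0.01  then shift mm x,y,z: 19.7 -1.8 81.0
```

View pics/s30.png

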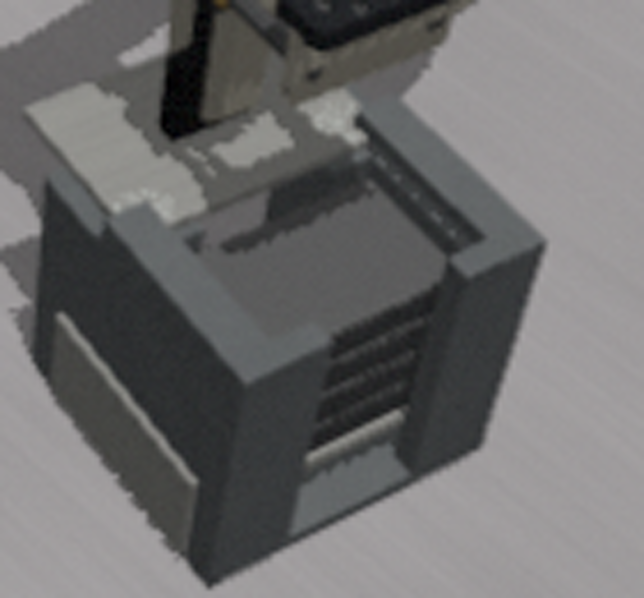

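The leading edge has entered the grooves with no force. I continue.

Request:
{"fn": "arm_command", "kwargs": {"series": [[0,0,0,0,0,0.004,1],[0,0,0,0,0,0.004,1],[0,0,0,0,0,0.004,1],[0,0,0,0,0,0.004,1],[0,0,0,0,0,0.004,1],[0,0,0,0,0,0.004,1],[0,0,0,0,0,0.004,1],[0,0,0,0,0,0,1],[0,0,0,0,0,0,1],[0,0,0,0,0,0,1]]}}

```text
time: 68.2
tool_pos: [493.1, 58.2, 137.7]
eef_rot: [-1.06, 1.297, 1.06]
wrist_force: [0.3, -0.2, -0.8]
opening: 12.0
```

Request:
{"fn": "arm_command", "kwargs": {"series": [[0,0,0,0,0,0.005,1],[0,0,0,0,0,0.005,1],[0,0,0,0,0,0.005,1],[0,0,0,0,0,0.005,1],[0,0,0,0,0,0.005,1],[0,0,0,0,0,0.005,1],[0,0,0,0,0,0.005,1],[0,0,0,0,0,0.003,1],[0,0,0,0,0,0,1],[0,0,0,0,0,0,1]]}}

```text
time: 69.45
tool_pos: [500.7, 95.5, 137.7]
eef_rot: [-1.06, 1.297, 1.06]
wrist_force: [0.6, 1.1, -2.3]
opening: 11.6
```

Request:
{"fn": "arm_command", "kwargs": {"series": [[0,0,0,0,0,0.002,1],[0,0,0,0,0,0.001,1],[0,0,0,0,0,0.001,1],[0,0,0,0,0,0.001,1],[0,0,0,0,0,0.001,1],[0,0,0,0,0,0,1],[0,0,0,0,0,0,1],[0,0,0,0,0,0,1],[0,0,0,0,0,0,1],[0,0,0,0,0,0,1]]}}

```text
time: 70.7
tool_pos: [501.9, 101.4, 137.7]
eef_rot: [-1.06, 1.297, 1.06]
wrist_force: [-0.3, -0.3, -1.5]
opening: 12.0
```

```bash
python3 look.py 31
```

```text
t 70.7 pos [501.9 101.4 137.7] mag [-1.9 -8.9] ang 78.52 tilt [-1.  0. -0.] F [-0.3 -0.3 -1.5] open 12.0
  turn about tool x: 0.02  then shift mm x,y,z: 19.7 -1.9 8.9
```

View pics/s31.png

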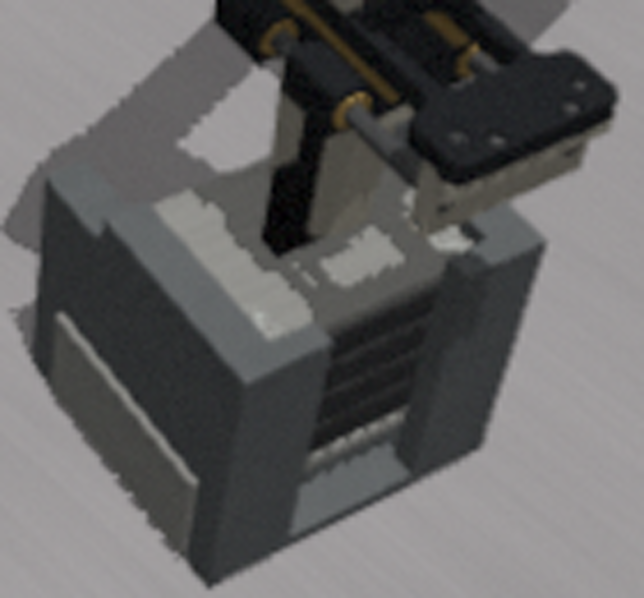

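Nearly home. I push in 1 mm steps until the stops answer.

Request:
{"fn": "arm_command", "kwargs": {"series": [[0,0,0,0,0,0.001,1],[0,0,0,0,0,0,1],[0,0,0,0,0,0.001,1],[0,0,0,0,0,0,1],[0,0,0,0,0,0,1],[0,0,0,0,0,0,1],[0,0,0,0,0,0,1],[0,0,0,0,0,0,1],[0,0,0,0,0,0,1],[0,0,0,0,0,0,1]]}}

```text
time: 72.05
tool_pos: [502.3, 102.5, 137.8]
eef_rot: [-1.061, 1.299, 1.059]
wrist_force: [-1.1, -8.9, 0.6]
opening: 11.7
```

The stops answer with 8.9 N at y ≈ −7.8 mm (home is −8). I relax, release and rise.

Request:
{"fn": "arm_command", "kwargs": {"series": [[0,0,0,0,0,-0.0005,1],[0,0,0,0,0,0,-1],[0,0,0,0,0,0,-1],[0,0,0,0,0,0,-1],[0,0,0,0,0,0,-1],[0,0,0,0,0,0,-1],[0,0,0,-0.02,0,0,-1],[0,0,0,-0.04,0,0,-1],[0,0,0,-0.04,0,0,-1],[0,0,0,-0.03,0,0,-1]]}}

```text
time: 73.3
tool_pos: [502.3, 102.9, 271.2]
eef_rot: [-1.061, 1.295, 1.059]
wrist_force: [-0.2, 0.3, 1.4]
opening: 92.5
```

Request:
{"fn": "arm_command", "kwargs": {"series": [[0,0,0,0,0.03,0.04,-1],[0,0,0,0,0.03,0.04,-1],[0,0,0,0,0.03,0.04,-1],[0,0,0,0,0.02,0.04,-1],[0,0,0,0,0,0.04,-1],[0,0,0,0,0,0.03,-1],[0,0,0,0,0,0,-1],[0,0,0,0,0,0,-1],[0,0,0,0,0,0,-1],[0,0,0,0,0,0,-1]]}}

```text
time: 74.55
tool_pos: [440.2, 349.6, 268.1]
eef_rot: [-1.06, 1.297, 1.06]
wrist_force: [-0.0, 0.7, 0.4]
opening: 93.3
```

```bash
python3 look.py 32; python3 meas.py
```

```text
t 74.55 pos [440.2 349.6 268.1] mag [-111.8  222. ] ang 78.48 tilt [-1. -0.  0.] F [-0.   0.7  0.4] open 93.3
  turn about tool x: -0.02  then shift mm x,y,z: 150.1 -111.8 -222.0
top (array([352., 157.]), array([ 786.9, -148.9], dtype=float32), array([ 806.7, -139.4]), array([118.3, 201.8]), 8.9)
```

View pics/s32.png

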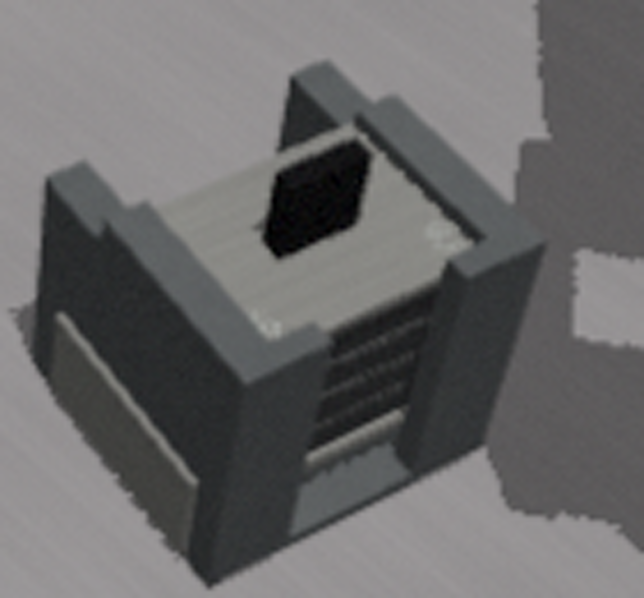

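View pics/t32.png

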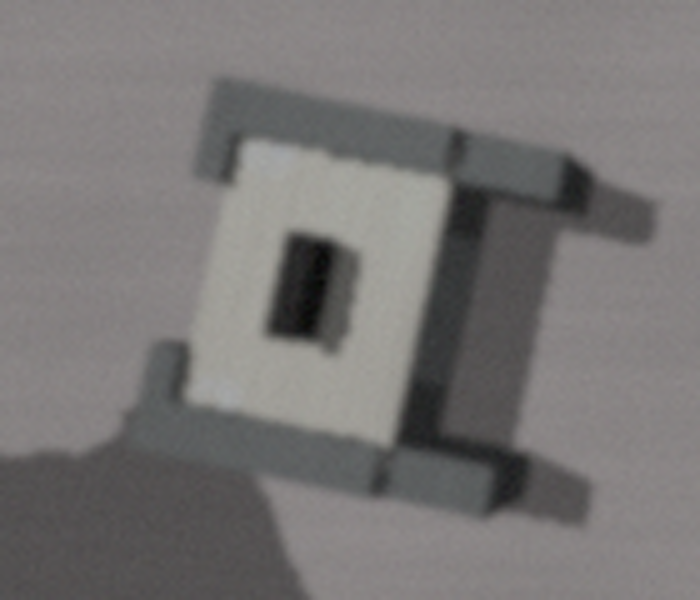

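View pics/sm.png

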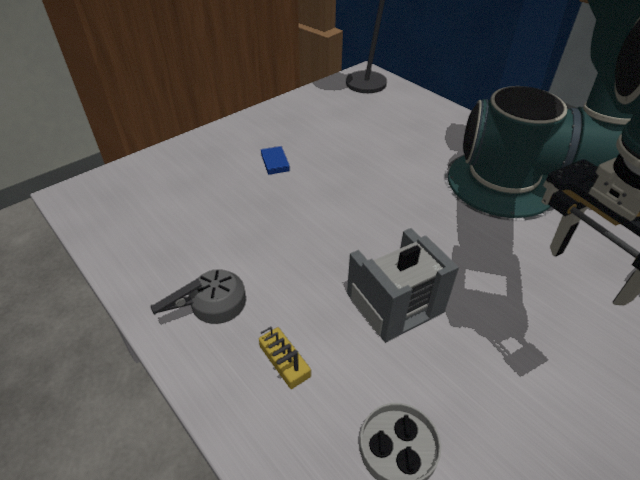

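```bash
python3 -c "
from h import *
g=lambda u,v:(160+u/5-.4,225+v/5-.4)
print('trail',w2m(ray('top',[g(450,178),g(397,443)],125)).round(1),'lip front',w2m(ray('top',[g(462,130),g(378,495)],135)).round(1),'lead',w2m(ray('top',[g(188,390),g(240,145),g(210,270)],125)).round(1))
im=eyes.camera('scene')
order.hand_in()"
```

```text
trail [[ 51.5 -47.9]
 [-51.  -51.2]] lip front [[ 70.  -49.9]
 [-70.5 -50.3]] lead [[-48.7  31.6]
 [ 46.7  34.4]
 [ -2.5  34.2]]
the job is handed in; nothing more can be done
```

The job is done and handed in at about 75 s of the 208 s allowed; the hand-in reports no verdict.

- **Shutter out:** I drew it right out, 135 mm from the mouth, and laid it on the table at about (430, 320).
- **Tiles:** All four grey tiles are flat in the magazine, each pressed down as it went in with up to about 6.5 N. I left the blue look-alike where it was.
- **Shutter back:** I laid it on the sills and pushed it in until the stops pushed back with about 9 N, at y ≈ −7.8 mm (home is −8 mm).

**Mishaps:**
- One tile was knocked aside during the run. I measured it again and picked it up from its new place.
- The grip slackened once while lifting the shutter. The shutter dropped back in nearly the same spot and I gripped it again.

**Last checks:**
- **Shutter position:** By the top camera, its trailing edge reads −48 and −51 mm (home is −50) and its leading edge 32 to 34 mm (the stop is at 34). The uneven readings would mean a yaw of about 0.03 rad, which is about what the pixel resolution allows; the limit is 0.06 rad.
- **Tile height:** The top tile's surface measured about 110 to 114 mm before closing, against a slot floor at 120 mm.
- **Camera disagreement:** The two cameras differ by 2 to 4 mm, so I used averages and comparisons within one view.
- **Bystanders and arm:** In the last picture the dish, key holder and shroud look where they started, and the gripper is clear of everything.

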